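# Lay the spice jars in the front row of the spice insert

## Task

Finish filling the sloping wooden spice insert: lay the three spice jars that stand on the worktop on their sides in the three empty cradles of its front row, one to a cradle, each with its foot down against the front lip and its cap up the slope, like the jars of the row behind. They are glass, so set them down gently, without dropping, toppling or rolling any of them, and leave the jars of the rear row and the food tin as they are.

Things in the scene. Friction and masses are not known exactly. Their poses are not given: they have to be found in the camera images.
- jar_a: Round spice jar, 100 mm tall: clear glass body 48 mm in diameter, straight-sided from foot to 74 mm; ribbed steel cap 44 mm in diameter from 79 to 100 mm. About 0.17 kg (varies), centre of mass 50 mm up. Origin: centre of its foot; z runs from foot to cap. Starts upright on the worktop; to be laid in the insert. The three jars are interchangeable.
- jar_a_top (a point): Centre of the top of jar_a's cap, 100 mm from the foot along the jar's z.
- jar_b: Round spice jar, 100 mm tall: clear glass body 48 mm in diameter, straight-sided from foot to 74 mm; ribbed steel cap 44 mm in diameter from 79 to 100 mm. About 0.17 kg (varies), centre of mass 50 mm up. Origin: centre of its foot; z runs from foot to cap. Starts upright on the worktop; to be laid in the insert. The three jars are interchangeable.
- jar_b_top (a point): Centre of the top of jar_b's cap, 100 mm from the foot along the jar's z.
- jar_c: Round spice jar, 100 mm tall: clear glass body 48 mm in diameter, straight-sided from foot to 74 mm; ribbed steel cap 44 mm in diameter from 79 to 100 mm. About 0.17 kg (varies), centre of mass 50 mm up. Origin: centre of its foot; z runs from foot to cap. Starts upright on the worktop; to be laid in the insert. The three jars are interchangeable.
- jar_c_top (a point): Centre of the top of jar_c's cap, 100 mm from the foot along the jar's z.
- insert: Wooden spice-drawer insert, fixed, 252 mm wide (its y), 225 mm deep (its x). Origin: centre of its underside; +x to its back, z up. Two tiers, 120 mm apart along x, each rising 25 deg towards +x: a board 80 mm long up the slope with three shallow scalloped cradles 78 mm apart along y and, along its low front edge, a lip standing 14 mm off the board. Rear tier full, front tier (-x) empty.
- cradle1_foot (a point): Front tier, left (+y) cradle: centre of the foot of a jar lying home in it, foot against the lip's inner face. A jar lying in a cradle has its axis 19 mm off the board's flat lands, 5 mm of it sunk in the scallop, which stops it rolling; friction holds it on the slope where it is left. Site axes are the insert's.
- cradle1_top (a point): Front tier, left (+y) cradle: centre of the cap's top of a jar lying home in it, 100 mm up the slope from cradle1_foot; the cap overhangs the board's high end. Jars lying side by side leave 30 mm between them for fingers. Site axes are the insert's.
- cradle2_foot (a point): Front tier, middle cradle: centre of the foot of a jar lying home in it, as for cradle1_foot.
- cradle2_top (a point): Front tier, middle cradle: centre of the cap's top of a jar lying home in it, as for cradle1_top.
- cradle3_foot (a point): Front tier, right (-y) cradle: centre of the foot of a jar lying home in it, as for cradle1_foot.
- cradle3_top (a point): Front tier, right (-y) cradle: centre of the cap's top of a jar lying home in it, as for cradle1_top.
- kept_a: Bystander: the same kind of spice jar, already lying loose in the rear tier's left (+y) cradle, foot against that tier's lip, cap up the slope. Origin: centre of its foot; z runs from foot to cap.
- kept_b: Bystander: the same kind of spice jar, already lying loose in the rear tier's middle cradle, foot against that tier's lip, cap up the slope. Origin: centre of its foot; z runs from foot to cap.
- kept_c: Bystander: the same kind of spice jar, already lying loose in the rear tier's right (-y) cradle, foot against that tier's lip, cap up the slope. Origin: centre of its foot; z runs from foot to cap.
- tin: Bystander: flat steel food tin with a plain paper label, 86 mm in diameter, 58 mm tall, standing loose on the worktop. Origin: centre of its underside.

How it is judged (in metres and radians):
At the end, for the whole second after the job is handed in: Each jar rests in its own front-row cradle, foot to the lip, cap up the slope: centre of foot within 10 mm of the cradle's foot point, centre of cap top within 10 mm of its top point. Rear-row jars within 12 mm of their start; tin upright, within 20 mm of its start (((distance between jar_a and cradle1_foot below 0.01 m and distance between jar_a_top and cradle1_top below 0.01 m) or (distance between jar_a and cradle2_foot below 0.01 m and distance between jar_a_top and cradle2_top below 0.01 m) or (distance between jar_a and cradle3_foot below 0.01 m and distance between jar_a_top and cradle3_top below 0.01 m)) and linear speed of each of jar_a, jar_b, jar_c below 0.03 m/s and ((distance between jar_b and cradle1_foot below 0.01 m and distance between jar_b_top and cradle1_top below 0.01 m) or (distance between jar_b and cradle2_foot below 0.01 m and distance between jar_b_top and cradle2_top below 0.01 m) or (distance between jar_b and cradle3_foot below 0.01 m and distance between jar_b_top and cradle3_top below 0.01 m)) and ((distance between jar_c and cradle1_foot below 0.01 m and distance between jar_c_top and cradle1_top below 0.01 m) or (distance between jar_c and cradle2_foot below 0.01 m and distance between jar_c_top and cradle2_top below 0.01 m) or (distance between jar_c and cradle3_foot below 0.01 m and distance between jar_c_top and cradle3_top below 0.01 m)) and distance of each of kept_a, kept_b, kept_c from where it was at the start of the episode below 0.012 m and distance of tin from where it was at the start of the episode below 0.02 m and angle between tin's own z axis and vertical below 0.1 rad); the robot touches nothing.
It fails at once if one of the three jars travels faster than 0.5 m/s while the fingers are not touching it (dropped from over about 13 mm, toppled or knocked away) ((linear speed of jar_a above 0.5 m/s and contact force between jar_a and the fingers below 0.05 N) or (linear speed of jar_b above 0.5 m/s and contact force between jar_b and the fingers below 0.05 N) or (linear speed of jar_c above 0.5 m/s and contact force between jar_c and the fingers below 0.05 N)).
It fails at once if one of the three jars is let lie on the worktop (toppled or rolled) ((angle between jar_a's own z axis and vertical above 1.4 rad and height (world z) of jar_a below 0.03 m and contact force between jar_a and the fingers below 0.05 N) or (angle between jar_b's own z axis and vertical above 1.4 rad and height (world z) of jar_b below 0.03 m and contact force between jar_b and the fingers below 0.05 N) or (angle between jar_c's own z axis and vertical above 1.4 rad and height (world z) of jar_c below 0.03 m and contact force between jar_c and the fingers below 0.05 N)).
It fails at once if one of the three jars is banged or pressed on the insert with more than 100 N (contact force between any of jar_a, jar_b, jar_c and insert above 100 N).
It fails at once if a jar of the rear row is pushed more than 12 mm out of place (distance of any of kept_a, kept_b, kept_c from where it was at the start of the episode above 0.012 m).
It fails at once if the food tin is pushed more than 20 mm or tipped (distance of tin from where it was at the start of the episode above 0.02 m or angle between tin's own z axis and vertical above 0.1 rad).
It also fails if it takes over 72 s, if anything falls off the work surface, if the arm or the gripper's body presses on something with over 40 N, if the wrist force passes 120 N, or if a joint passes its speed limit or range.

## Robot

A 6-joint arm with a two-finger parallel gripper is mounted at the origin on the work surface. World frame = base frame: x ahead of the robot, y to its left, z up, the work surface at z = 0. Lengths are in mm, angles in rad, forces in N, time in s.
With the tool pointing down it reaches from about 350 to 975 mm from the base axis. Payload 7.1 kg.
Tool frame: the origin (TCP) lies midway between the tips of the shut fingers; the grasp point (between the pads) lies 19 mm behind it; z points along the fingers, y is the line along which they close (so a half turn about z gives the same grasp; the last joint's range is limited). The gripper opens to 88 mm and grips with 3 to 60 N. Pads are 20 mm wide; open, the fingers measure 115 mm over their backs; the gripper's body (75 mm by 178 mm) begins 61 mm behind the grasp point.
Start: joints at [-1.144, 0.423, 1.63, -0, 1.089, -0.019], TCP at [269.502, -563.891, 222.675] pointing down, gripper open.
Joint ranges: [-3, 3], [-0.9, 2.11], [0.09, 2.58], [-1.31, 4.45], [0.11, 2.69], [-2.54, 2.54]. Speed limits (rad/s): [2.39, 2.39, 3.01, 3.14, 3.14, 3.14].

## Interface

Orientations are given as a rotation vector (axis times angle).
In Python, from workcell import ctrl gives the robot as it stands.
- The arm moves only by the shell command python3 -m pendant 'ROWS'. ROWS is a JSON object of lists of equal length, an entry for each row: "grip": the opening, from -1 (shut) to 1 (fully open); "linear": the shift along the tool's x, y, z in mm, a list of three; "angular": the turn, a rotation vector about the tool's x, y, z in rad, a list of three. In form: {"grip": [grip, ...], "linear": [[tx, ty, tz], ...], "angular": [[ax, ay, az], ...]}. A call has 1 to 12 rows; each row shifts and turns the commanded pose from where the row before left it, along the tool's axes as they then stand; what a row does not reach is not made up. A row lasts 1/12 s, in which the tool goes at most 41.7 mm and 7.16 degrees, less where a joint would pass 70% of its speed; a pose out of reach is approached as far as the arm can. A call with a gripper value outside its range is refused whole. The fingers move at their own pace and stop on an object; the grip force is fixed at half the most. Time passes only in rows, so rows that do not move let the fingers close. It gives the time, the measured TCP pose, the force, the opening and the grip force at its end, in the units of the state.
- ctrl.get_obs(): the state, without advancing time (a new reading comes with each control period).
- ctrl.get_image(name): name is "scene" or "side" or "wrist"; returns the picture (420x560x3 uint8, red, green, blue); there is no depth.
- ctrl.camera_params(name): a dict with "vfov" (degrees; the focal length in pixels is half the picture's height over the tangent of half this angle, whatever the lens; pixels are square), "cx", "cy" (the principal point, pixels), "k1" (the pictures are not rectified: a ray, as slopes to the right and down, at radius r is drawn at 1 + k1 r^2 times it, then the intrinsics apply), "R" (3x3) and "t" (3): a world point X has camera coordinates R X + t; the wrist camera has in their place "T_tool_cam" (4x4, takes a point from camera to tool coordinates, whose origin is the TCP and whose axes are the flange's). Camera axes: x right, y down, z forward; pixel columns grow to the right and rows downward; lengths in mm; the calibration is good to about 2 mm. A picture is of the moment at which its call begins: read the wrist's pose just before it. camera_params takes no time and is no camera call.
- ctrl.close_job(): hands the job in; it is judged then, once.
The state is a dict: "t": time; "qpos": joint angles; "qvel": joint speeds; "joint_torque": joint torques, N m; "ee_pos": TCP position; "orientation": TCP orientation; "ft_force": force on the tool from outside, world axes, zero at the start; "moment": the same for the moment, N m; "width": finger opening in mm; "grasp_force": force on a finger pad.
Only numpy, scipy, OpenCV 4.12 (cv2) and the standard library are available. Lean on these libraries where they do the work, as an engineer would, in place of code of your own. Each camera call takes 0.05 s, during which the arm holds its last target. There are 200 camera calls.

## Working session

There is one attempt and no reset: what is moved stays moved. The work goes in short steps, Python scripts to look and compute and a shell command to move; the robot and the scene stay as the last step left them, time stands still between calls to the robot, and variables do not carry over. Pictures are saved under pics/ and viewed, at most 10 in all, crops included, and the job is handed in when it is done.

```bash
mkdir -p pics; python3 - <<'E'
from workcell import ctrl
import cv2,numpy as np
o=ctrl.get_obs();print(o)
ims=[ctrl.get_image(n) for n in("scene","side")]
for n,i in zip(("scene","side"),ims): cv2.imwrite(f"pics/{n}0.png",i[:,:,::-1])
for n in("scene","side","wrist"):print(n,ctrl.camera_params(n))
E
```

```text
{'t': 0.0, 'qpos': array([-1.14404044e+00,  4.23809632e-01,  1.63068228e+00, -2.17743967e-05,
        1.08859074e+00, -1.90002356e-02]), 'qvel': array([-1.66719908e-04,  3.33611576e-04, -8.10965981e-04, -7.13844234e-04,
       -1.94812471e-03,  8.93695089e-05]), 'joint_torque': array([-2.24785181e-03, -5.44641244e+01, -2.73675191e+01,  6.43153978e-02,
        2.28269800e-02, -1.01912360e-04]), 'ee_pos': array([ 269.25289961, -563.41944577,  221.92421302]), 'orientation': array([-3.06246361e+00, -6.94103314e-01,  5.03303128e-04]), 'ft_force': array([-0.24579056,  0.17547421,  0.1692085 ]), 'moment': array([ 0.03138101, -0.01889792,  0.0076642 ]), 'grasp_force': 0.0, 'width': 87.71333595971906}
scene {'vfov': 47.496586616692156, 'cx': 274.32552111184464, 'cy': 212.44812316291384, 'k1': -0.12710497092107623, 'R': array([[-0.81635632,  0.57726666, -0.01804337],
       [ 0.37196485,  0.50161081, -0.78104337],
       [-0.44181955, -0.64432119, -0.62421607]]), 't': array([ 521.96354209, -137.50407024, 1383.08789132])}
side {'vfov': 51.232794157650886, 'cx': 280.4040095973875, 'cy': 207.7234187438124, 'k1': -0.03671472533153363, 'R': array([[-0.99301421, -0.11723853, -0.01333833],
       [-0.05716352,  0.57688032, -0.81482601],
       [ 0.10322363, -0.80837134, -0.57955212]]), 't': array([625.28441186, 139.26766259, 915.28270323])}
wrist {'vfov': 59.149029792353154, 'cx': 282.9245527148631, 'cy': 206.97606474081044, 'k1': -0.09857540178697739, 'T_tool_cam': array([[ 1.33542029e-03, -9.65906907e-01, -2.58886200e-01,
         7.05453259e+01],
       [ 9.99999107e-01,  1.30374822e-03,  2.94027585e-04,
         5.53827642e-01],
       [ 5.35191470e-05, -2.58886361e-01,  9.65907785e-01,
        -1.61824248e+02],
       [ 0.00000000e+00,  0.00000000e+00,  0.00000000e+00,
         1.00000000e+00]])}
```

View pics/scene0.png

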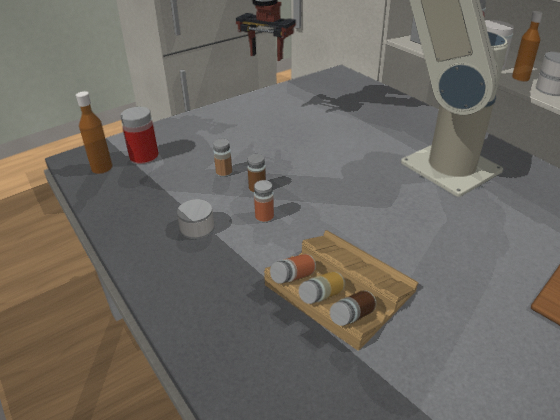

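View pics/side0.png

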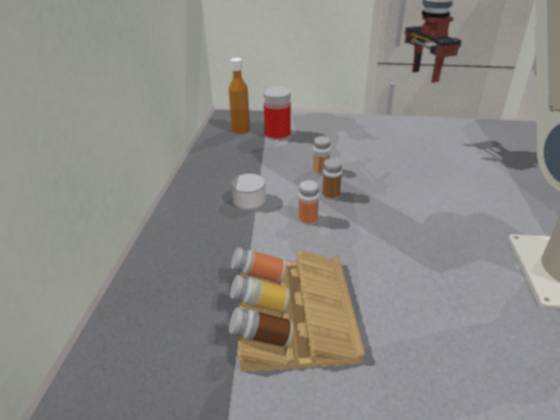

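The scene view shows the standing jars with cap tops at (222,146), (257,161) and (263,188), the tin at (196,216), and the insert spanning about (265–415, 235–340). In the side view the same caps are at (322,143), (333,167) and (309,188), with the insert at (235–360, 250–365).

```bash
cat > h.py <<'E'
import numpy as np,cv2
from scipy.spatial.transform import Rotation as Ro
from workcell import ctrl
def cam(n,obs=None):
    p=ctrl.camera_params(n)
    if n=="wrist":
        T=np.eye(4);T[:3,:3]=Ro.from_rotvec(obs["orientation"]).as_matrix();T[:3,3]=obs["ee_pos"]
        M=np.linalg.inv(T@np.array(p["T_tool_cam"]));R,t=M[:3,:3],M[:3,3]
    else:R,t=np.array(p["R"]),np.array(p["t"])
    return dict(f=210/np.tan(np.radians(p["vfov"])/2),c=np.array([p["cx"],p["cy"]]),k=p["k1"],R=R,t=t,o=-R.T@t)
def ray(c,uv):
    d=(np.array(uv,float)-c["c"])/c["f"];s=d.copy()
    for _ in range(20):s=d/(1+c["k"]*(s@s))
    v=c["R"].T@np.array([*s,1]);return v/np.linalg.norm(v)
def plane(c,uv,z):
    v=ray(c,uv);return c["o"]+v*(z-c["o"][2])/v[2]
def proj(c,X):
    q=c["R"]@np.array(X,float)+c["t"];s=q[:2]/q[2];return c["c"]+c["f"]*s*(1+c["k"]*(s@s))
def tri(ps):
    A=0;b=0;
    for c,uv in ps:
        v=ray(c,uv);P=np.eye(3)-np.outer(v,v);A=A+P;b=b+P@c["o"]
    X=np.linalg.solve(A,b);return X,[np.round(proj(c,X)-uv,1) for c,uv in ps]
E
python3 - <<'E'
from h import *
S,D=cam("scene"),cam("side")
for n,a,b in[("j1",(222,146),(322,143)),("j2",(257,161),(333,167)),("j3",(263,188),(309,188)),("tin",(196,210),(249,184))]:
    print(n,tri([(S,a),(D,b)]),plane(S,a,100 if n!="tin" else 58).round(),plane(D,b,100 if n!="tin" else 58).round())
for a in[(278,273),(309,293),(342,315)]:print("capS",plane(S,a,80).round())
for b in[(238,259),(236,287),(236,320)]:print("capD",plane(D,b,80).round())
for n in("scene","side"):
    im=cv2.imread(f"pics/{n}0.png");x,y=(255,225) if n=="scene" else(225,240)
    cv2.imwrite(f"pics/{n}_c.png",cv2.resize(im[y:y+130,x:x+170],None,fx=4.5,fy=4.5,interpolation=cv2.INTER_CUBIC))
E
```

```text
j1 (array([ 555.81430758, -366.71814522,   91.0652513 ]), [array([-0.1, -0.6]), array([-0.2,  0.6])]) [ 564. -350.  100.] [ 555. -353.  100.]
j2 (array([ 522.35199857, -241.47058523,   90.46108104]), [array([0., 0.]), array([ 0., -0.])]) [ 530. -229.  100.] [ 523. -225.  100.]
j3 (array([ 576.9598334 , -133.37305492,   91.04725087]), [array([-0.1, -0.7]), array([-0.2,  0.7])]) [ 585. -120.  100.] [ 576. -122.  100.]
tin (array([ 732.56970099, -194.58196894,   55.71241022]), [array([-0. , -0.1]), array([-0. ,  0.1])]) [ 734. -192.   58.] [ 732. -191.   58.]
capS [709. 113.  80.]
capS [692. 191.  80.]
capS [677. 269.  80.]
capD [698. 113.  80.]
capD [687. 187.  80.]
capD [672. 262.  80.]
```

View pics/scene_c.png

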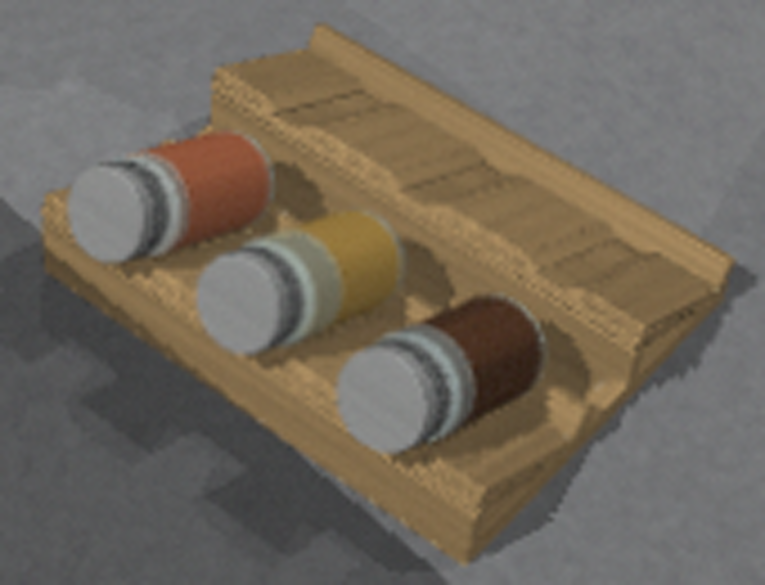

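The crop shows the front tier empty at upper right: its lip top runs from (320,25) to (735,260), and the board's high edge from (215,70) to (640,345). The rear-row caps are at (115,210), (245,300) and (390,400). Next I'll take wrist looks at the jars and the insert.

```bash
cat > snap.py <<'E'
import sys,pickle
from h import *
o=ctrl.get_obs();im=ctrl.get_image("wrist")[:,:,::-1]
cv2.imwrite(f"pics/{sys.argv[1]}.png",im);pickle.dump(o,open(f"pics/{sys.argv[1]}.pkl","wb"))
print(o["t"],o["ee_pos"].round(1),Ro.from_rotvec(o["orientation"]).as_matrix().round(3).tolist(),o["qpos"].round(2))
E
python3 -m pendant '{"grip":[1,1,1,1,1,1,1,1,1,1,1,1],"linear":[[36,-12,-6],[36,-12,-6],[36,-12,-6],[36,-12,-6],[36,-12,-6],[36,-12,-6],[36,-12,-6],[36,-12,-6],[36,-12,-6],[36,-12,-6],[36,-12,-6],[36,-12,-6]],"angular":[[0,0,0],[0,0,0],[0,0,0],[0,0,0],[0,0,0],[0,0,0],[0,0,0],[0,0,0],[0,0,0],[0,0,0],[0,0,0],[0,0,0]]}'
python3 -m pendant '{"grip":[1,1,1,1,1,1,1,1],"linear":[[0,0,0],[0,0,0],[0,0,0],[0,0,0],[0,0,0],[0,0,0],[0,0,0],[0,0,0]],"angular":[[0,0,0.104],[0,0,0.104],[0,0,0.104],[0,0,0.104],[0,0,0.104],[0,0,0.104],[0,0,0],[0,0,0]]}'
python3 snap.py w1
python3 -m pendant '{"grip":[1,1,1,1,1,1,1,1,1,1,1,1],"linear":[[-4,-37,0],[-4,-37,0],[-4,-37,0],[-4,-37,0],[-4,-37,0],[-4,-37,0],[-4,-37,0],[-4,-37,0],[-4,-37,0],[-4,-37,0],[0,0,0],[0,0,0]],"angular":[[0,0,0],[0,0,0],[0,0,0],[0,0,0],[0,0,0],[0,0,0],[0,0,0],[0,0,0],[0,0,0],[0,0,0],[0,0,0],[0,0,0]]}'
python3 snap.py w2
python3 -c "
import cv2,numpy as np
a=cv2.imread('pics/w1.png');b=cv2.imread('pics/w2.png')
cv2.imwrite('pics/w2b.png',cv2.resize(b,(800,600),interpolation=cv2.INTER_CUBIC))"
```

```text
t: 1.1
ee_pos: [598.1, -246.0, 294.6]
orientation: [-3.063, -0.695, 0.001]
ft_force: [-0.2, -0.5, -0.3]
width: 87.7
grasp_force: 0.0
t: 1.77
ee_pos: [597.0, -247.6, 294.3]
orientation: [-3.129, 0.275, 0.001]
ft_force: [-0.8, -1.2, 0.9]
width: 87.6
grasp_force: 0.0
1.7667 [ 597.  -247.6  294.3] [[0.985, -0.174, -0.001], [-0.174, -0.985, 0.0], [-0.001, -0.0, -1.0]] [-0.41  0.39  1.51  0.    1.24  1.33]
t: 2.82
ee_pos: [623.2, 125.3, 294.4]
orientation: [3.13, -0.271, -0.001]
ft_force: [0.7, -0.1, 0.3]
width: 88.0
grasp_force: 0.0
2.8167 [623.2 125.3 294.4] [[0.985, -0.172, -0.0], [-0.172, -0.985, -0.0], [-0.0, 0.0, -1.0]] [ 0.18  0.37  1.54 -0.    1.23  1.92]
```

View pics/w1.png

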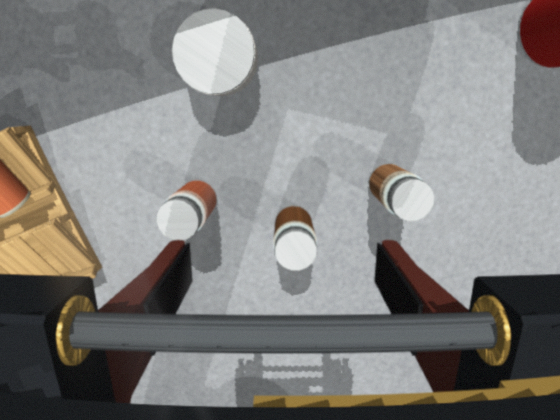

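View pics/w2b.png

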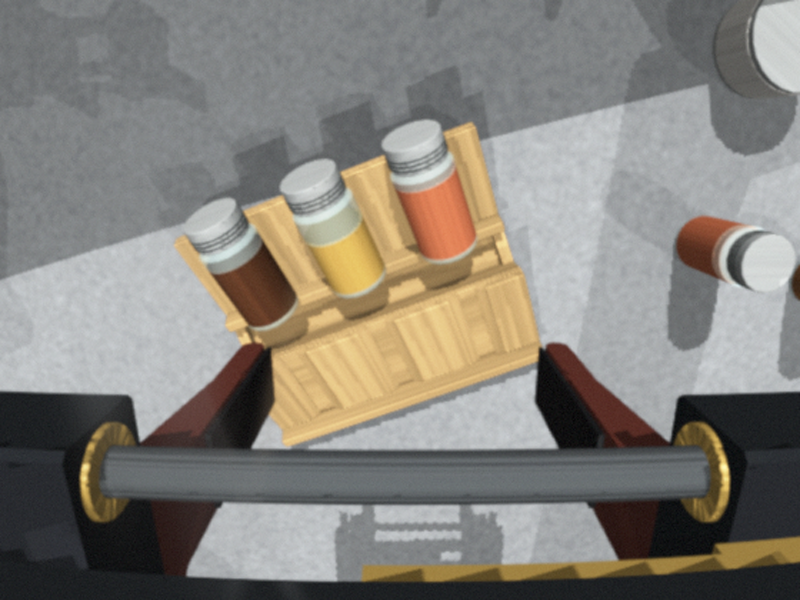

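w1 shows the cap tops at (180,218), (296,249) and (410,199). The enlarged w2 shows the insert with its front board between (272,350)/(522,268) and lip (287,440)/(541,357), partly hidden by a finger. I'll take one more look from further back for parallax.

```bash

python3 -m pendant '{"grip":[1,1,1,1,1],"linear":[[-26,-10,0],[-27,-10,0],[-27,-10,0],[0,0,0],[0,0,0]],"angular":[[0,0,0],[0,0,0],[0,0,0],[0,0,0],[0,0,0]]}'
python3 snap.py w3
python3 - <<'E'
from h import *
import pickle
b=cv2.imread('pics/w3.png');cv2.imwrite('pics/w3c.png',cv2.resize(b[0:260,110:440],(761,600),interpolation=cv2.INTER_CUBIC))
W=cam("wrist",pickle.load(open("pics/w1.pkl","rb")));S,D=cam("scene"),cam("side")
im=cv2.imread("pics/w1.png");hs=cv2.cvtColor(im,cv2.COLOR_BGR2HSV)
m=((hs[:,:,2]>205)&(hs[:,:,1]<30)).astype(np.uint8)
n,l,st,ce=cv2.connectedComponentsWithStats(m)
for i in range(1,n):
    if st[i,4]>300: print(st[i],ce[i].round(1),plane(W,ce[i],100).round(1))
for uv in[(410,199),(296,249),(180,218)]:print(plane(W,uv,100).round(1))
E
```

```text
t: 3.28
ee_pos: [549.6, 166.2, 295.1]
orientation: [3.129, -0.279, 0.001]
ft_force: [0.4, 0.7, 0.1]
width: 87.9
grasp_force: 0.0
3.2833 [549.6 166.2 295.1] [[0.984, -0.177, 0.001], [-0.177, -0.984, -0.0], [0.001, 0.0, -1.0]] [ 0.27  0.27  1.67 -0.    1.19  2.02]
[ 173   17   80   76 4601] [213.7  54.5] [ 725.7 -206.4  100. ]
[ 394  180   40   41 1077] [415.5 201.7] [ 554.9 -376.1  100. ]
[157 201  32  35 482] [168.  214.3] [ 585.1 -128.   100. ]
[ 276  232   40   38 1205] [295.4 250.6] [ 524.5 -248.4  100. ]
[ 558.7 -370.7  100. ]
[ 526.1 -249.3  100. ]
[ 579.2 -139.2  100. ]
```

View pics/w3c.png

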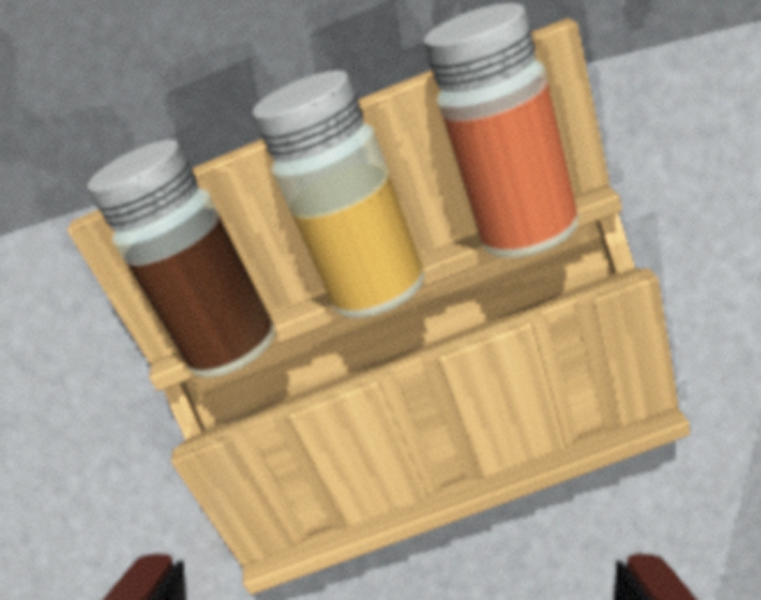

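w3c shows the front board clearly. Its high edge runs (176,456)–(654,276), the lip's top inner edge (243,570)–(684,420) and its outer edge (250,588)–(690,432). The scallops are symmetric about the centre, and the rear jars' feet are at about (230,365), (375,305) and (530,245).

```bash
python3 - <<'E'
from h import *
import pickle
L=lambda n:cam("wrist",pickle.load(open(f"pics/{n}.pkl","rb")))
W1,W2,W3=L("w1"),L("w2"),L("w3");S,D=cam("scene"),cam("side")
c3=lambda x,y:(110+x/2.306,y/2.306)
c2=lambda x,y:(x/1.42857,y/1.42857)
cs=lambda x,y:(255+x/4.5,225+y/4.5)
for n,a,s in[("hi+y",c3(176,456),cs(640,348)),("hi-y",c3(654,276),cs(215,70)),("lipout+y",c3(250,588),cs(735,262)),("lipout-y",c3(690,430),cs(320,25)),
  ("rearhi-y",c3(570,20),cs(45,195)),("rearhi+y",c3(72,228),cs(485,490))]:
    X,r=tri([(W3,a),(S,s)]);print(n,X.round(1),np.array(r).tolist())
# jar tops: refine with wrist+scene+side
for n,w,s,d in[("j1",(410,199),(222,146),(322,143)),("j2",(296,249),(257,161),(333,167)),("j3",(180,218),(263,188),(309,188))]:
    X,r=tri([(W1,w),(S,s),(D,d)]);print(n,X.round(1),np.array(r).tolist())
# planes: j3 in w2
print("j3 w2",plane(W2,c2(765,260),100))
# rear cap tops
for n,a,b in[("kc",c3(478,30),cs(105,212)),("kb",c3(305,97),cs(238,302)),("ka",c3(138,170),cs(380,405))]:
    X,r=tri([(W3,a),(S,b)]);print(n,X.round(1),np.array(r).tolist())
E
```

```text
hi+y [538.6 284.   32.8] [[-0.0, 0.1], [-0.0, 0.0]]
hi-y [586.6  36.2  46. ] [[-0.5, 0.6], [-0.4, -0.1]]
lipout+y [454.5 266.7  18.6] [[-0.4, 1.0], [-0.6, 0.2]]
lipout-y [501.6  18.1  19.2] [[-0.5, 0.7], [-0.4, -0.0]]
rearhi-y [705.9  60.6  48.9] [[-0.5, 0.5], [-0.3, -0.1]]
rearhi+y [656.7 304.7  45.7] [[-0.8, 1.6], [-1.1, 0.1]]
j1 [ 554.6 -373.4   87.6] [[-1.0, 0.5], [-0.8, -0.7], [0.3, 0.6]]
j2 [ 520.7 -247.9   86.5] [[-0.9, 0.3], [-0.8, 0.0], [0.6, 0.1]]
j3 [ 576.5 -135.3   89.7] [[-0.3, 0.2], [-0.4, -0.6], [0.0, 0.7]]
j3 w2 [ 580.59420706 -132.37731989  100.        ]
kc [703.  105.   72.6] [[-0.5, 0.6], [-0.3, -0.1]]
kb [688.7 182.   72.5] [[-0.7, 1.1], [-0.6, -0.1]]
ka [674.2 259.6  69.1] [[-0.1, 0.1], [-0.1, -0.0]]
```

```bash

python3 -m pendant '{"grip":[1,1,1,1,1,1,1,1,1,1,1,1],"linear":[[-2.6,32.6,7.5],[-2.6,32.6,7.5],[-2.6,32.6,7.5],[-2.6,32.6,7.5],[-2.6,32.6,7.5],[-2.6,32.6,7.5],[-2.6,32.6,7.5],[-2.6,32.6,7.5],[-2.6,32.6,7.5],[-2.6,32.6,7.5],[-2.6,32.6,7.5],[-2.6,32.6,7.5]],"angular":[[0,0,0],[0,0,0],[0,0,0],[0,0,0],[0,0,0],[0,0,0],[0,0,0],[0,0,0],[0,0,0],[0,0,0],[0,0,0],[0,0,0]]}' | tail -6
python3 -m pendant '{"grip":[1,1,1,1,1,1,1,1,1,1,1,1],"linear":[[0,0,0],[0,0,0],[0,0,0],[0,0,0],[0,0,0],[0,0,0],[0,0,0],[0,0,0],[0,0,0],[0,0,0],[0,0,0],[0,0,0]],"angular":[[0,0,0.0883],[0,0,0.0883],[0,0,0.0883],[0,0.1134,0],[0,0.1134,0],[0,0.1134,0],[0,0.1134,0],[0,0.1134,0],[0,0.1134,0],[0,0.1134,0],[0,0.1134,0],[0,0.1134,0]]}' | tail -6
python3 -m pendant '{"grip":[1,1,1],"linear":[[0,0,0],[0,0,0],[0,0,0]],"angular":[[0,0.1134,0],[0,0,0],[0,0,0]]}' >/dev/null
python3 snap.py w4
```

```text
t: 4.33
ee_pos: [449.6, -215.6, 204.5]
orientation: [3.128, -0.282, 0.001]
ft_force: [0.2, -0.2, 0.9]
width: 87.7
grasp_force: 0.0
t: 5.33
ee_pos: [455.2, -198.4, 209.6]
orientation: [2.855, -0.606, 0.952]
ft_force: [0.6, 0.2, 0.3]
width: 87.8
grasp_force: 0.0
5.5833 [ 456.2 -193.1  208.4] [[0.725, -0.38, 0.574], [-0.343, -0.923, -0.177], [0.597, -0.069, -0.8]] [-0.5   0.09  2.34  0.99  0.14  0.54]
```

View pics/w4.png

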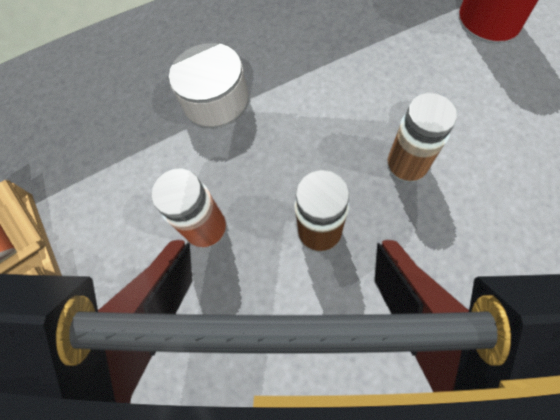

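w4 shows the tool stopped at 33° of pitch, with joint 5 at its lower limit. The cap tops are at (322,198), (182,195) and (431,117). I'll fit the arm geometry and choose a steeper grasp angle that is reachable.

```bash
cat > arm.py <<'E'
from h import *
from scipy.optimize import least_squares
import pickle
Y=lambda a:Ro.from_euler('y',a);Z=lambda a:Ro.from_euler('z',a)
def fk(q,p):
    d,h,l1,e,l2,L=p
    A=Z(q[0]);B=A*Y(q[1]);C=B*Y(q[2]);E=C*Z(q[3])*Y(q[4])
    return A.apply([d,0,h])+B.apply([0,0,l1])+C.apply([e,0,l2])+E.apply([0,0,L]), E*Z(q[5])
obs=[pickle.load(open(f"pics/w{i}.pkl","rb")) for i in(1,2,3,4)]+[dict(qpos=[-1.14404044,.423809632,1.63068228,0,1.08859,-.019],ee_pos=np.array([269.25,-563.42,221.92]))]
p=least_squares(lambda p:np.concatenate([fk(o["qpos"],p)[0]-o["ee_pos"] for o in obs])*1.0,[0,300,400,0,400,250]).x
if __name__=="__main__":
    print(p.round(1));print([(fk(o["qpos"],p)[0]-o["ee_pos"]).round(1) for o in obs])
    R=fk(obs[3]["qpos"],p)[1].as_matrix();O=Ro.from_rotvec(obs[3]["orientation"]).as_matrix();print((R.T@O).round(2))
lo=np.array([-3,-.9,.09,-1.31,.11,-2.54]);hi=np.array([3,2.11,2.58,4.45,2.69,2.54])
Q=Ro.from_matrix(np.round(fk(obs[3]["qpos"],p)[1].as_matrix().T@Ro.from_rotvec(obs[3]["orientation"]).as_matrix()))
def ik(P,head,a,q0):
    # a: elevation below horizontal, tool x up/outward
    c,s=np.cos(a),np.sin(a);h=np.array([np.cos(head),np.sin(head),0]);u=np.array([0,0,1.])
    z=c*h-s*u;x=s*h+c*u;R=Ro.from_matrix(np.c_[x,np.cross(z,x),z])
    r=least_squares(lambda q:np.r_[(fk(q,p)[0]-P)/100,((fk(q,p)[1]*Q).inv()*R).as_rotvec()],q0,bounds=(lo,hi))
    return r.x,np.sqrt(2*r.cost)
if __name__=="__main__":
  for n,j in dict(j1=(556,-372),j2=(523,-248.5),j3=(578,-136.5)).items():
    az=np.arctan2(j[1],j[0])
    for a in(25,40,50):
      for back in(0,80):
        A=np.radians(a);z=np.array([np.cos(A)*np.cos(az),np.cos(A)*np.sin(az),-np.sin(A)])
        P=np.array([*j,47])+(12-back)*z
        q,c=ik(P,az,A,[az,.4,1.8,0,.3,1.57]);print(n,a,back,q.round(2),round(c,3))
E
python3 arm.py
```

```text
[-38.9 365.6 590.   97.4 524.4 355. ]
[array([ -2.8, -11.7,   1.1]), array([  3.5, -11.5,   1. ]), array([  1. , -12.1,   0.7]), array([-2.2, -6.2,  0.8]), array([-11.8,  -2.9,  -3.7])]
[[ 0. -1.  0.]
 [ 1.  0. -0.]
 [ 0.  0.  1.]]
j1 25 0 [-0.59  0.93  2.17  3.14  1.09 -1.57] 0.0
j1 25 80 [-0.59  0.88  2.33  3.14  1.19 -1.57] 0.0
j1 40 0 [-0.59  0.75  2.13  3.14  0.6  -1.57] 0.0
j1 40 80 [-0.59  0.61  2.26  3.14  0.6  -1.57] 0.0
j1 50 0 [-0.59  0.67  2.06  3.14  0.28 -1.57] 0.0
j1 50 80 [-0.59  0.5   2.17  3.14  0.23 -1.57] 0.0
j2 25 0 [-0.44  0.98  2.33  3.14  1.3  -1.57] 0.0
j2 25 80 [-0.44  0.98  2.48  3.14  1.45 -1.57] 0.0
j2 40 0 [-0.44  0.75  2.3   3.14  0.77 -1.57] 0.0
j2 40 80 [-0.44  0.61  2.43  3.14  0.77 -1.57] 0.0
j2 50 0 [-0.44  0.63  2.23  3.14  0.42 -1.57] 0.0
j2 50 80 [-0.44  0.45  2.34  3.14  0.35 -1.57] 0.0
j3 25 0 [-0.23  0.97  2.3   3.14  1.26 -1.57] 0.0
j3 25 80 [-0.23  0.96  2.45  3.14  1.4  -1.57] 0.0
j3 40 0 [-0.23  0.74  2.27  3.14  0.74 -1.57] 0.0
j3 40 80 [-0.23  0.6   2.4   3.14  0.74 -1.57] 0.0
j3 50 0 [-0.23  0.64  2.21  3.14  0.4  -1.57] 0.0
j3 50 80 [-0.23  0.46  2.31  3.14  0.33 -1.57] 0.0
```

```bash
sed -i 's/d,h,l1,e,l2,L=p/d,h,l1,e,l2,L,w=p/; s/A.apply(\[d,0,h\])/A.apply([d,w,h])/; s/0,400,250\])/0,400,250,0])/' arm.py
cat > path.py <<'E'
from arm import *
print(p.round(1),max(np.abs(fk(o["qpos"],p)[0]-o["ee_pos"]).max() for o in obs))
def run(j,H,a,zl=200,back=80,verbose=0):
    H=np.radians(H);A=np.radians(a);z=np.array([np.cos(A)*np.cos(H),np.cos(A)*np.sin(H),-np.sin(A)])
    F=np.array([*j,47])+12*z; pre=F-back*z; hi_=pre+[0,0,zl-pre[2]]
    az=np.arctan2(pre[1],pre[0]);pts=[]
    q=None;worst=0;qs=[]
    for s in np.linspace(0,1,14): pts.append((hi_,np.pi/2+s*(A-np.pi/2)))
    for s in np.linspace(0,1,6): pts.append((hi_+s*(pre-hi_),A))
    for s in np.linspace(0,1,6): pts.append((pre+s*(F-pre),A))
    for s in np.linspace(0,1,6): pts.append((F+[0,0,s*150],A))
    for s in np.linspace(0,1,14): pts.append((F+[0,0,150],A+s*np.radians(65)))
    q=np.array([az,.3,1.7,0,1.2,1.5-(H-az)]);mq=9;jump=0
    for k,(P,aa) in enumerate(pts):
        q2,c=ik(P,H,aa,np.clip(q,lo+.001,hi-.001))
        if k:jump=max(jump,np.abs(q2-q).max())
        q=q2;worst=max(worst,c);mq=min(mq,np.min(np.r_[q-lo,hi-q]));qs.append(q)
    return worst,jump,mq,qs
if __name__=="__main__":
  for n,j in dict(j1=(556,-372),j2=(523,-248.5),j3=(578,-136.5)).items():
   for H in(0,20,40,60):
    for a in(25,35):
      w,ju,m,qs=run(j,H,a);print(n,H,a,round(w,3),round(ju,2),round(m,2),qs[25].round(2),qs[-1].round(2))
E
python3 path.py
```

```text
[ -0.  312.4 563.1  77.5 484.9 309.7  11.9] 0.005850326774407222
j1 0 25 0.0 0.24 0.42 [-0.94  0.9   2.03  2.1   1.01 -1.36] [-0.6   0.53  1.53  0.    1.08  0.97]
j1 0 35 0.0 0.24 0.44 [-0.9   0.81  2.02  2.01  0.79 -1.22] [-0.56  0.6   1.42 -0.1   1.27  1.05]
j1 20 25 0.0 0.14 0.67 [-1.01  0.92  1.84  1.59  1.09 -1.16] [-0.59  0.53  1.53  0.    1.08  0.63]
j1 20 35 0.0 0.14 0.68 [-0.97  0.84  1.85  1.49  0.92 -1.01] [-0.53  0.58  1.45 -0.14  1.22  0.75]
j1 40 25 0.0 0.11 0.9 [-1.02  0.97  1.63  1.22  1.27 -1.01] [-0.59  0.52  1.54 -0.    1.08  0.28]
j1 40 35 0.0 0.11 0.9 [-0.98  0.9   1.66  1.12  1.13 -0.91] [-0.52  0.56  1.5  -0.18  1.15  0.43]
j1 60 25 0.0 0.1 0.96 [-0.98  1.04  1.4   0.95  1.5  -0.96] [-0.59  0.52  1.55  0.    1.07 -0.07]
j1 60 35 0.0 0.1 0.96 [-0.95  0.97  1.45  0.87  1.36 -0.91] [-0.51  0.53  1.56 -0.2   1.07  0.11]
j2 0 25 0.0 0.34 0.17 [-0.81  0.92  2.26  2.34  1.16 -1.59] [-0.46  0.41  1.74  0.    1.    1.11]
j2 0 35 0.0 0.34 0.21 [-0.76  0.79  2.25  2.33  0.89 -1.48] [-0.42  0.48  1.63 -0.08  1.19  1.19]
j2 20 25 0.0 0.19 0.4 [-0.93  0.9   2.1   1.79  1.1  
[... 625 characters left out ...]
01  1.32]
j3 0 35 0.0 0.6 0.12 [-0.42  0.79  2.27  2.7   0.89 -1.53] [-0.23  0.51  1.58 -0.04  1.22  1.36]
j3 20 25 0.0 0.26 0.28 [-0.64  0.9   2.17  2.12  1.1  -1.51] [-0.24  0.43  1.7   0.    1.01  0.98]
j3 20 35 0.0 0.26 0.31 [-0.59  0.79  2.17  2.08  0.86 -1.38] [-0.2   0.5   1.6  -0.1   1.19  1.07]
j3 40 25 0.0 0.16 0.52 [-0.72  0.9   2.    1.61  1.11 -1.3 ] [-0.24  0.42  1.71  0.    1.01  0.64]
j3 40 35 0.0 0.16 0.53 [-0.67  0.81  2.01  1.54  0.93 -1.17] [-0.17  0.48  1.64 -0.15  1.14  0.77]
j3 60 25 0.0 0.11 0.75 [-0.72  0.93  1.79  1.22  1.25 -1.14] [-0.23  0.42  1.72  0.    1.01  0.29]
j3 60 35 0.0 0.11 0.74 [-0.67  0.85  1.82  1.14  1.1  -1.04] [-0.15  0.45  1.68 -0.18  1.08  0.46]
```

```bash
cat > plan.py <<'E'
from arm import *
def rot(H,a):
    c,s=np.cos(a),np.sin(a);h=np.array([np.cos(H),np.sin(H),0]);u=np.array([0,0,1.])
    z=c*h-s*u;x=s*h+c*u;return np.c_[x,np.cross(z,x),z]
def ikR(P,R,q0):
    R=Ro.from_matrix(R)
    r=least_squares(lambda q:np.r_[(fk(q,p)[0]-P)/100,((fk(q,p)[1]*Q).inv()*R).as_rotvec()],np.clip(q0,lo+.001,hi-.001),bounds=(lo,hi));return r.x,np.sqrt(2*r.cost)
def plan(steps,start=None):
    """steps: list of (P or None, R or None). rotation step pivots on the TCP"""
    o=ctrl.get_obs();P,R,q=o["ee_pos"],Ro.from_rotvec(o["orientation"]).as_matrix(),o["qpos"]
    if start is not None:P,R=start
    print("t",round(o["t"],2),P.round(1))
    for Pt,Rt in steps:
        Pt=P if Pt is None else np.array(Pt,float);Rt=R if Rt is None else Rt
        lin=R.T@(Pt-P);rv=Ro.from_matrix(R.T@Rt).as_rotvec()
        n=max(1,int(np.ceil(max(np.linalg.norm(lin)/40,np.linalg.norm(rv)/.12))))
        ju=0;w=0
        for i in range(1,n+1):
            q2,c=ikR(P+(Pt-P)*i/n,R@Ro.from_rotvec(rv*i/n).as_matrix(),q);ju=max(ju,np.abs(q2-q).max());w=max(w,c);q=q2
        print("n",n,"lin",lin.round(1),"/row",(lin/n).round(2),"rot",rv.round(3),"/row",(rv/n).round(4),"| jump",ju.round(2),"err",round(w,3),"q",q.round(2))
        P,R=Pt,Rt
E
python3 - <<'E'
from plan import *
L=lambda n:cam("wrist",pickle.load(open(f"pics/{n}.pkl","rb")))
W1,W2,W4=L("w1"),L("w2"),L("w4");J={}
for n,a,b in[("j1",(410,199),(431,117)),("j2",(296,249),(322,198)),("j3",(180,218),(182,195))]:
    X,r=tri([(W1,a),(W4,b)]);print(n,X.round(1),np.array(r).tolist(),plane(W1,a,100).round(1),plane(W4,b,100).round(1))
H=np.radians(40);A=np.radians(25);R=rot(H,A);z=R[:,2]
F=np.array([556,-372,47])+12*z;pre=F-80*z
plan([([*pre[:2],210],None),(None,R),(pre,None),(F,None),(F+[0,0,150],None),(None,rot(H,np.pi/2)),(None,rot(np.radians(10.7),np.pi/2))])
print(R.round(3))
E
```

```text
j1 [ 556.  -373.2   91.7] [[0.4, 0.1], [-0.5, 0.1]] [ 558.7 -370.3  100. ] [ 551.8 -368.4  100. ]
j2 [ 522.8 -248.3   91.3] [[-0.4, -0.1], [0.5, -0.1]] [ 526.1 -249.   100. ] [ 519.7 -246.   100. ]
j3 [ 576.5 -136.3   89.5] [[1.0, -0.1], [-1.1, 0.1]] [ 579.2 -138.9  100. ] [ 570.3 -139.1  100. ]
t 5.63 [ 456.3 -192.9  208.5]
n 6 lin [113.9 181.8  67.6] /row [18.98 30.3  11.26] rot [0. 0. 0.] /row [0. 0. 0.] | jump 0.12 err 0.0 q [-0.85  0.33  1.99  0.92  0.4   0.35]
n 10 lin [0. 0. 0.] /row [0. 0. 0.] rot [ 0.811  0.406 -0.74 ] /row [ 0.0811  0.0406 -0.074 ] | jump 0.28 err 0.0 q [-1.13  0.72  1.63  1.09  1.44 -0.8 ]
n 4 lin [-121.7    0.    56.7] /row [-30.42   0.    14.19] rot [0. 0. 0.] /row [0. 0. 0.] | jump 0.05 err 0.0 q [-1.13  0.93  1.61  1.12  1.35 -0.98]
n 3 lin [ 0. -0. 80.] /row [ 0.   -0.   26.67] rot [0. 0. 0.] /row [0. 0. 0.] | jump 0.04 err 0.0 q [-1.02  0.97  1.63  1.22  1.27 -1.01]
n 4 lin [135.9   0.  -63.4] /row [ 33.99   0.   -15.85] rot [0. 0. 0.] /row [0. 0. 0.] | jump 0.06 err 0.0 q [-1.02  0.73  1.67  1.17  1.35 -0.81]
n 10 lin [0. 0. 0.] /row [0. 0. 0.] rot [ 0.    -1.134 -0.   ] /row [ 0.     -0.1134 -0.    ] | jump 0.14 err 0.0 q [-0.59  0.52  1.54  0.    1.08  0.28]
n 5 lin [0. 0. 0.] /row [0. 0. 0.] rot [-0.     0.     0.511] /row [-0.      0.      0.1023] | jump 0.1 err 0.0 q [-0.59  0.52  1.54  0.    1.08  0.79]
[[ 0.324  0.643  0.694]
 [ 0.272 -0.766  0.583]
 [ 0.906  0.    -0.423]]
```

```bash

python3 -m pendant '{"grip":[1,1,1,1,1,1],"linear":[[19,30.3,11.3],[19,30.3,11.3],[19,30.3,11.3],[19,30.3,11.3],[19,30.3,11.3],[19,30.3,11.3]],"angular":[[0,0,0],[0,0,0],[0,0,0],[0,0,0],[0,0,0],[0,0,0]]}' >/dev/null
python3 -m pendant '{"grip":[1,1,1,1,1,1,1,1,1,1,1,1],"linear":[[0,0,0],[0,0,0],[0,0,0],[0,0,0],[0,0,0],[0,0,0],[0,0,0],[0,0,0],[0,0,0],[0,0,0],[0,0,0],[0,0,0]],"angular":[[0.05,0.025,-0.046],[0.05,0.025,-0.046],[0.05,0.025,-0.046],[0.05,0.025,-0.046],[0.073,0.036,-0.066],[0.073,0.036,-0.066],[0.073,0.036,-0.066],[0.073,0.036,-0.066],[0.073,0.036,-0.066],[0.08,0.04,-0.074],[0.08,0.04,-0.074],[0.08,0.04,-0.074]]}' |head -3
python3 - <<'E'
from plan import *
H=np.radians(40);A=np.radians(25);R=rot(H,A);z=R[:,2]
F=np.array([556,-373,47])+12*z;pre=F-80*z
plan([(None,R),(pre,None),(F,None),(F+[0,0,150],None),(None,rot(H,np.pi/2)),(None,rot(np.radians(10.7),np.pi/2))])
E
```

```text
t: 7.13
ee_pos: [507.0, -410.9, 208.0]
orientation: [-2.239, -0.81, -1.411]
t 7.13 [ 507.  -410.9  208. ]
n 1 lin [0. 0. 0.] /row [0. 0. 0.] rot [-0.003  0.007 -0.007] /row [-0.0034  0.0073 -0.0066] | jump 0.01 err 0.0 q [-1.13  0.72  1.64  1.09  1.44 -0.81]
n 4 lin [-119.8    2.4   56.1] /row [-29.94   0.61  14.04] rot [0. 0. 0.] /row [0. 0. 0.] | jump 0.05 err 0.0 q [-1.13  0.93  1.61  1.12  1.35 -0.97]
n 3 lin [ 0. -0. 80.] /row [ 0.   -0.   26.67] rot [0. 0. 0.] /row [0. 0. 0.] | jump 0.04 err 0.0 q [-1.02  0.97  1.63  1.22  1.27 -1.01]
n 4 lin [135.9   0.  -63.4] /row [ 33.99   0.   -15.85] rot [0. 0. 0.] /row [0. 0. 0.] | jump 0.06 err 0.0 q [-1.02  0.73  1.66  1.17  1.35 -0.81]
n 10 lin [0. 0. 0.] /row [0. 0. 0.] rot [ 0.    -1.134 -0.   ] /row [ 0.     -0.1134 -0.    ] | jump 0.14 err 0.0 q [-0.59  0.53  1.54  0.    1.08  0.28]
n 5 lin [0. 0. 0.] /row [0. 0. 0.] rot [-0.     0.     0.511] /row [-0.      0.      0.1023] | jump 0.1 err 0.0 q [-0.59  0.53  1.54  0.    1.08  0.79]
```

```bash

python3 -m pendant '{"grip":[1,1,1,1,1,1],"linear":[[-30,0.6,14],[-30,0.6,14],[-30,0.6,14],[-30,0.6,14],[0,0,0],[0,0,0]],"angular":[[0,0.007,-0.007],[0,0,0],[0,0,0],[0,0,0],[0,0,0],[0,0,0]]}' >/dev/null
python3 snap.py w5
cat > chk.py <<'E'
import sys
from plan import *
n,x,y=sys.argv[1],float(sys.argv[2]),float(sys.argv[3])
W=cam("wrist",pickle.load(open(f"pics/{n}.pkl","rb")));im=cv2.imread(f"pics/{n}.png");hs=cv2.cvtColor(im,cv2.COLOR_BGR2HSV)
print("exp top",proj(W,[x,y,100]).round(1),"foot",proj(W,[x,y,0]).round(1),"mid",proj(W,[x,y,40]).round(1))
m=((hs[:,:,1]>110)&(hs[:,:,2]>50)).astype(np.uint8);m[260:]=0
k,l,st,ce=cv2.connectedComponentsWithStats(m)
for i in range(1,k):
    if st[i,4]>400:print("contents",st[i],ce[i].round(1))
m=((hs[:,:,1]<30)&(hs[:,:,2]>195)).astype(np.uint8)
k,l,st,ce=cv2.connectedComponentsWithStats(m)
for i in range(1,k):
    if st[i,4]>400:print("cap",st[i],ce[i].round(1),plane(W,ce[i],100).round(1))
E
python3 chk.py w5 556 -373
```

```text
7.6333 [ 509.7 -411.4   75.2] [[0.325, 0.642, 0.694], [0.268, -0.767, 0.584], [0.907, -0.004, -0.421]] [-1.13  0.93  1.61  1.12  1.35 -0.97]
exp top [282.8 149.9] foot [283.3 268.7] mid [283.1 228.8]
contents [   0   23  111  109 4236] [53.4 68.4]
contents [  97  148   76   85 3894] [139.5 193.4]
contents [ 249  220   71   40 1973] [284.2 244.4]
cap [  0   0  54  31 642] [18.3 10.6] [628.9 275.4 100. ]
cap [   89     0   471   124 27955] [402.1  39. ] [ 811.  -323.6  100. ]
cap [ 82  53  46  15 477] [104.5  60. ] [ 575.8 -137.5  100. ]
cap [ 232   59   73   25 1333] [266.6  71.5] [ 642.7 -282.7  100. ]
cap [  81   86  145   75 4126] [148.8 117. ] [ 532.4 -277.9  100. ]
cap [ 241   87   38   39 1263] [260.3 106.4] [ 589.7 -324.8  100. ]
cap [  163   131   374   106 17133] [344.8 188.1] [ 548.2 -418.6  100. ]
cap [ 353  363   79   30 1016] [396.4 376.9] [ 479.5 -481.4  100. ]
```

View pics/w5.png

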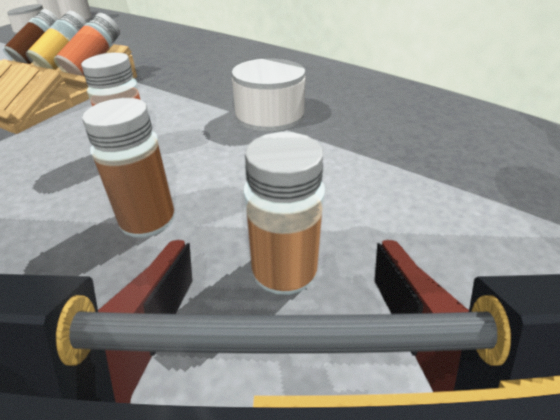

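w5 shows jar_a centred between the fingers, with its cap centre at (285,155), about 2 px off the prediction, and its foot near (285,268). I'll advance and grip.

```bash

python3 -m pendant '{"grip":[1,1,1,1,-1,-1,-1,-1,-1,-1,-1,-1],"linear":[[0,-1,26],[0,0,26],[0,0,26],[0,0,0],[0,0,0],[0,0,0],[0,0,0],[0,0,0],[0,0,0],[0,0,0],[0,0,0],[0,0,0]],"angular":[[0,0,0],[0,0,0],[0,0,0],[0,0,0],[0,0,0],[0,0,0],[0,0,0],[0,0,0],[0,0,0],[0,0,0],[0,0,0],[0,0,0]]}'
```

```text
t: 8.68
ee_pos: [564.6, -366.6, 44.7]
orientation: [-2.235, -0.813, -1.43]
ft_force: [-1.5, -1.1, 2.0]
width: 47.4
grasp_force: 30.0
```

```bash
cat > place.py <<'E'
import sys
from plan import *
# args: cradle number, jar foot x y at grasp (world, before lifting)
k,fx,fy=int(sys.argv[1]),float(sys.argv[2]),float(sys.argv[3])
o=ctrl.get_obs();P=o["ee_pos"];R=Ro.from_rotvec(o["orientation"]).as_matrix()
h=R[:,2]*[1,1,0];h/=np.linalg.norm(h);d=(np.array([fx,fy])-P[:2])@h[:2]
foot=np.array([*(P[:2]+d*h[:2]),0]);ft=R.T@(foot-P)
yaw=np.radians(10.7);ex=np.array([np.cos(yaw),np.sin(yaw),0]);ey=np.array([-ex[1],ex[0],0]);c,s=np.cos(np.radians(25)),np.sin(np.radians(25))
Rp=Ro.from_rotvec(ey*np.radians(65)).as_matrix()@Ro.from_rotvec([0,0,yaw-np.arctan2(h[1],h[0])]).as_matrix()@R
lat={1:129.5,2:51.5,3:-26.5}[k]
F=(501+2)*ex+lat*ey+[0,0,31];T=F-Rp@ft
pickle.dump(dict(ft=ft,Rp=Rp,T=T,F=F),open("grasp.pkl","wb"))
print("ft",ft.round(1),"d",d.round(1),"T",T.round(1));print(Rp.round(3))
R2=R@Ro.from_rotvec([0,-1.1345,0]).as_matrix()
up=P+[0,0,120]
plan([(up,None),(None,R2),([*T[:2],up[2]],None),(None,Rp),([*T[:2],T[2]+25],None),(T,None)])
E
python3 place.py 1 555.4 -373.6
```

```text
ft [-45.4  -0.2   8.3] d -11.5 T [514.8 229.1  39.4]
[[ 0.982  0.189  0.003]
 [ 0.189 -0.982  0.001]
 [ 0.003  0.    -1.   ]]
t 8.68 [ 564.6 -366.6   44.7]
n 3 lin [108.9   0.4 -50.4] /row [ 36.3    0.14 -16.8 ] rot [0. 0. 0.] /row [0. 0. 0.] | jump 0.07 err 0.0 q [-1.02  0.77  1.66  1.18  1.33 -0.86]
n 10 lin [0. 0. 0.] /row [0. 0. 0.] rot [ 0.    -1.134  0.   ] /row [ 0.     -0.1134  0.    ] | jump 0.14 err 0.0 q [-0.59  0.55  1.56  0.    1.02  0.28]
n 15 lin [ 343.4 -489.3   -0.7] /row [ 22.9  -32.62  -0.05] rot [0. 0. 0.] /row [0. 0. 0.] | jump 0.08 err 0.0 q [ 0.4   0.41  1.81 -0.    0.92  1.28]
n 5 lin [0. 0. 0.] /row [0. 0. 0.] rot [ 0.002 -0.001  0.505] /row [ 0.0004 -0.0002  0.101 ] | jump 0.1 err 0.0 q [ 0.4   0.41  1.81 -0.    0.92  1.78]
n 3 lin [ -0.3  -0.  100.3] /row [-0.1  -0.   33.42] rot [0. 0. 0.] /row [0. 0. 0.] | jump 0.07 err 0.0 q [ 0.4   0.56  1.86 -0.    0.72  1.78]
n 1 lin [-0.1 -0.  25. ] /row [-0.07 -0.   25.  ] rot [0. 0. 0.] /row [0. 0. 0.] | jump 0.05 err 0.0 q [ 0.4   0.6   1.86 -0.    0.67  1.78]
```

```bash

python3 -m pendant '{"grip":[-1,-1,-1,-1,-1],"linear":[[9,0,-4.2],[27,0,-12.6],[36.4,0,-16.8],[36.4,0,-16.8],[0,0,0]],"angular":[[0,0,0],[0,0,0],[0,0,0],[0,0,0],[0,0,0]]}'
python3 -m pendant '{"grip":[-1,-1,-1,-1,-1,-1,-1,-1,-1,-1,-1,-1],"linear":[[0,0,0],[0,0,0],[0,0,0],[0,0,0],[0,0,0],[0,0,0],[0,0,0],[0,0,0],[0,0,0],[0,0,0],[0,0,0],[0,0,0]],"angular":[[0,-0.05,0],[0,-0.1,0],[0,-0.11,0],[0,-0.11,0],[0,-0.11,0],[0,-0.11,0],[0,-0.11,0],[0,-0.11,0],[0,-0.11,0],[0,-0.11,0],[0,-0.104,0],[0,0,0]]}'
cat > go.py <<'E'
from plan import *
import sys
g=pickle.load(open("grasp.pkl","rb"));T,Rp=g["T"],g["Rp"];z=ctrl.get_obs()["ee_pos"][2]
plan([([*T[:2],max(z,T[2]+25)],None),(None,Rp),([*T[:2],T[2]+25],None),(T,None)])
E
python3 go.py
```

```text
t: 9.1
ee_pos: [566.3, -368.0, 172.1]
orientation: [-2.237, -0.822, -1.437]
ft_force: [-0.3, -1.3, -0.1]
width: 47.4
grasp_force: 30.0
t: 10.1
ee_pos: [566.8, -363.6, 164.9]
orientation: [2.947, 1.076, 0.002]
ft_force: [-0.6, 0.5, -2.4]
width: 47.5
grasp_force: 30.0
t 10.1 [ 566.8 -363.6  164.9]
n 15 lin [ 342.1 -486.8   -2.4] /row [ 22.81 -32.45  -0.16] rot [0. 0. 0.] /row [0. 0. 0.] | jump 0.07 err 0.0 q [ 0.4   0.41  1.81 -0.01  0.92  1.27]
n 5 lin [0. 0. 0.] /row [0. 0. 0.] rot [0.004 0.002 0.509] /row [0.0008 0.0004 0.1019] | jump 0.1 err 0.0 q [ 0.4   0.41  1.81 -0.    0.92  1.78]
n 3 lin [ -0.3  -0.  100.5] /row [-0.1  -0.   33.49] rot [0. 0. 0.] /row [0. 0. 0.] | jump 0.07 err 0.0 q [ 0.4   0.56  1.86 -0.    0.72  1.78]
n 1 lin [-0.1 -0.  25. ] /row [-0.07 -0.   25.  ] rot [0. 0. 0.] /row [0. 0. 0.] | jump 0.05 err 0.0 q [ 0.4   0.6   1.86 -0.    0.67  1.78]
```

```bash

python3 -m pendant '{"grip":[-1,-1,-1,-1,-1,-1,-1,-1,-1,-1,-1,-1],"linear":[[22.8,-32.4,0],[22.8,-32.4,0],[22.8,-32.4,0],[22.8,-32.4,0],[22.8,-32.4,0],[22.8,-32.4,0],[22.8,-32.4,0],[22.8,-32.4,0],[22.8,-32.4,0],[22.8,-32.4,0],[22.8,-32.4,0],[22.8,-32.4,0]],"angular":[[0,0,0],[0,0,0],[0,0,0],[0,0,0],[0,0,0],[0,0,0],[0,0,0],[0,0,0],[0,0,0],[0,0,0],[0,0,0],[0,0,0]]}'>/dev/null
python3 -m pendant '{"grip":[-1,-1,-1,-1,-1,-1,-1,-1,-1,-1],"linear":[[22.8,-32.4,0],[22.8,-32.4,0],[22.8,-32.4,0],[0,0,0],[0,0,0],[0,0,0],[0,0,0],[0,0,0],[0,0,0],[0,0,0]],"angular":[[0,0,0],[0,0,0],[0,0,0],[0,0,0.102],[0,0,0.102],[0,0,0.102],[0,0,0.102],[0,0,0.102],[0,0,0],[0,0,0]]}'
python3 go.py
```

```text
t: 11.93
ee_pos: [514.9, 225.8, 163.4]
orientation: [-3.127, -0.295, -0.005]
ft_force: [0.6, -0.0, -0.9]
width: 47.4
grasp_force: 30.0
t 11.93 [514.9 225.8 163.4]
n 1 lin [ 0.5 -3.2  0. ] /row [ 0.48 -3.23  0.  ] rot [0. 0. 0.] /row [0. 0. 0.] | jump 0.01 err 0.0 q [ 0.4   0.41  1.81 -0.    0.92  1.78]
n 1 lin [0. 0. 0.] /row [0. 0. 0.] rot [-0.    -0.    -0.002] /row [-0.0001 -0.0003 -0.0024] | jump 0.0 err 0.0 q [ 0.4   0.41  1.81 -0.    0.92  1.78]
n 3 lin [-0.3 -0.  99. ] /row [-0.1  -0.   32.99] rot [0. 0. 0.] /row [0. 0. 0.] | jump 0.07 err 0.0 q [ 0.4   0.56  1.86 -0.    0.72  1.78]
n 1 lin [-0.1 -0.  25. ] /row [-0.07 -0.   25.  ] rot [0. 0. 0.] /row [0. 0. 0.] | jump 0.05 err 0.0 q [ 0.4   0.6   1.86 -0.    0.67  1.78]
```

```bash

python3 -m pendant '{"grip":[-1,-1,-1,-1,-1,-1],"linear":[[0.3,-3.2,25],[0,0,33],[0,0,33],[0,0,10],[0,0,0],[0,0,0]],"angular":[[0,0,0],[0,0,0],[0,0,0],[0,0,0],[0,0,0],[0,0,0]]}'
python3 - <<'E'
from h import *
o=ctrl.get_obs();W=cam("wrist",o)
ims=[ctrl.get_image(n)[:,:,::-1] for n in("scene","side","wrist")]
a=cv2.resize(ims[0][215:355,250:430],None,fx=2.2,fy=2.2,interpolation=cv2.INTER_CUBIC);b=cv2.resize(ims[1][235:375,220:400],None,fx=2.2,fy=2.2,interpolation=cv2.INTER_CUBIC)
c=ims[2][0:290]
out=np.zeros((600,800,3),np.uint8);out[:a.shape[0],:a.shape[1]]=a;out[:b.shape[0],400:400+b.shape[1]]=b;out[310:600,:560]=c
cv2.imwrite("pics/m1.png",out)
E
```

```text
t: 12.43
ee_pos: [515.6, 229.3, 62.9]
orientation: [3.127, 0.293, 0.006]
ft_force: [0.2, -0.5, -1.3]
width: 47.6
grasp_force: 30.0
```

View pics/m1.png

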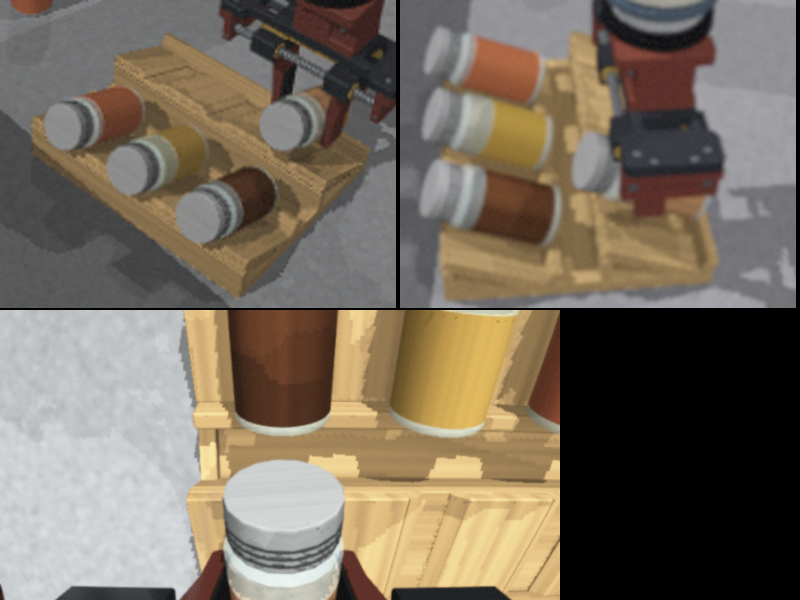

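The composite shows the jar hanging square over the left cradle, cap up-slope and in line with the rear jar: its cap centre is at x≈284 and the rear foot at x≈283 in the wrist panel. The board's high edge is at wrist row ≈178.

```bash
python3 - <<'E'
from plan import *
W=cam("wrist",ctrl.get_obs());ex=np.array([np.cos(np.radians(10.7)),np.sin(np.radians(10.7))]);ey=np.array([-ex[1],ex[0]])
for n,uv,z in[("hi",(380,180),43),("hi",(380,180),50),("rearfoot",(283,122),25),("rearfoot b",(440,125),25)]:
    X=plane(W,uv,z);print(n,z,(X[:2]@ex).round(1),(X[:2]@ey).round(1))
E
python3 go.py
```

```text
hi 43 586.4 80.1
hi 50 587.7 82.0
rearfoot 25 614.5 129.4
rearfoot b 25 613.8 43.8
t 12.58 [516.9 230.   64.6]
n 1 lin [-2.2  0.5 -0. ] /row [-2.2   0.51 -0.02] rot [0. 0. 0.] /row [0. 0. 0.] | jump 0.01 err 0.0 q [ 0.4   0.56  1.86 -0.    0.71  1.79]
n 1 lin [0. 0. 0.] /row [0. 0. 0.] rot [ 0.001 -0.004 -0.004] /row [ 0.0006 -0.0043 -0.0042] | jump 0.01 err 0.0 q [ 0.4   0.56  1.86 -0.    0.72  1.78]
n 1 lin [-0.  -0.   0.1] /row [-0.   -0.    0.12] rot [0. 0. 0.] /row [0. 0. 0.] | jump 0.0 err 0.0 q [ 0.4   0.56  1.86 -0.    0.72  1.78]
n 1 lin [-0.1 -0.  25. ] /row [-0.07 -0.   25.  ] rot [0. 0. 0.] /row [0. 0. 0.] | jump 0.05 err 0.0 q [ 0.4   0.6   1.86 -0.    0.67  1.78]
```

```bash

python3 -m pendant '{"grip":[-1,-1,-1,-1,-1,-1],"linear":[[0,0,4],[0,0,4],[0,0,3],[0,0,3],[0,0,1],[0,0,0]],"angular":[[0,-0.004,-0.004],[0,0,0],[0,0,0],[0,0,0],[0,0,0],[0,0,0]]}'
python3 -m pendant '{"grip":[-1,-1,-1],"linear":[[0,0,1.5],[0,0,1.5],[0,0,0]],"angular":[[0,0,0],[0,0,0],[0,0,0]]}'
python3 -m pendant '{"grip":[-1,-1,-1],"linear":[[0,0,1.5],[0,0,1],[0,0,0]],"angular":[[0,0,0],[0,0,0],[0,0,0]]}'
```

```text
t: 13.08
ee_pos: [515.2, 229.3, 47.3]
orientation: [3.126, 0.298, -0.001]
ft_force: [-0.0, -0.4, -1.6]
width: 47.3
grasp_force: 30.0
t: 13.33
ee_pos: [515.6, 229.5, 44.6]
orientation: [3.126, 0.298, 0.001]
ft_force: [-0.4, -0.2, -2.1]
width: 47.3
grasp_force: 30.0
t: 13.58
ee_pos: [515.7, 229.7, 44.1]
orientation: [3.126, 0.298, 0.001]
ft_force: [-6.8, -0.6, 19.8]
width: 47.5
grasp_force: 30.0
```

```bash

python3 -m pendant '{"grip":[-1,-1,-1,-1],"linear":[[0,0,-0.8],[-1.4,0,0.6],[-1.4,0,0.6],[0,0,0]],"angular":[[0,0,0],[0,0,0],[0,0,0],[0,0,0]]}'
python3 -m pendant '{"grip":[-1,-1,-1],"linear":[[-1.4,0,0.6],[-1.4,0,0.6],[0,0,0]],"angular":[[0,0,0],[0,0,0],[0,0,0]]}'
```

```text
t: 13.92
ee_pos: [515.3, 229.7, 44.0]
orientation: [3.127, 0.298, 0.009]
ft_force: [0.6, -0.7, 13.7]
width: 47.7
grasp_force: 30.0
t: 14.17
ee_pos: [513.6, 229.4, 43.2]
orientation: [-3.127, -0.299, -0.012]
ft_force: [2.9, -1.2, 13.9]
width: 47.6
grasp_force: 30.0
```

```bash

python3 -m pendant '{"grip":[-1,-1,-1],"linear":[[0,0,-0.8],[0,0,0],[0,0,0]],"angular":[[0,0,0],[0,0,0],[0,0,0]]}'
python3 -m pendant '{"grip":[-1,-1,-1,-1],"linear":[[-1.4,0,0.6],[-1.4,0,0.6],[0,0,0],[0,0,0]],"angular":[[0,0,0],[0,0,0],[0,0,0],[0,0,0]]}'
```

```text
t: 14.42
ee_pos: [513.6, 229.4, 43.3]
orientation: [-3.127, -0.299, -0.012]
ft_force: [5.7, 0.1, 7.9]
width: 47.4
grasp_force: 30.0
t: 14.75
ee_pos: [513.5, 229.5, 43.2]
orientation: [-3.126, -0.299, -0.02]
ft_force: [10.6, -2.5, 11.3]
width: 47.5
grasp_force: 30.0
```

```bash

python3 -m pendant '{"grip":[-1,-1],"linear":[[2.2,0,-1],[0,0,0]],"angular":[[0,0,0],[0,0,0]]}'
python3 -m pendant '{"grip":[0.2,0.3,0.4,0.4,0.4],"linear":[[0,0,0],[0,0,0],[0,0,0],[0,0,0],[0,0,0]],"angular":[[0,0,0],[0,0,0],[0,0,0],[0,0,0],[0,0,0]]}'
```

```text
t: 14.92
ee_pos: [513.5, 229.4, 43.2]
orientation: [-3.127, -0.298, -0.013]
ft_force: [5.6, -1.0, 8.9]
width: 47.5
grasp_force: 30.0
t: 15.33
ee_pos: [508.8, 228.1, 40.8]
orientation: [3.126, 0.298, -0.001]
ft_force: [0.1, 0.5, -0.9]
width: 61.2
grasp_force: 0.0
```

```bash

python3 -m pendant '{"grip":[0.4,0.4,0.4,0.4,0.4,1,1],"linear":[[0,0,-15],[0,0,-30],[0,0,-40],[0,0,-40],[0,0,-5],[0,0,0],[0,0,0]],"angular":[[0,0,0],[0,0,0],[0,0,0],[0,0,0],[0,0,0],[0,0,0],[0,0,0]]}' | head -4
python3 snap.py w6
cat > pick.py <<'E'
import sys
from plan import *
H=np.radians(40);A=np.radians(25);R=rot(H,A);z=R[:,2]
F=np.array([float(sys.argv[1]),float(sys.argv[2]),47])+12*z;pre=F-80*z
o=ctrl.get_obs();zz=max(o["ee_pos"][2],165)
print("pre",pre.round(1))
if Ro.from_rotvec(o["orientation"]).as_matrix()[2,2]<-.9:
    plan([([*pre[:2],zz],None),(None,rot(H,np.pi/2)),(None,R),(pre,None)])
else: plan([(None,R),(pre,None),(F-2*z,None)])
E
python3 pick.py 522.8 -248.3
python3 - <<'E'
from plan import *
W=cam("wrist",pickle.load(open("pics/w6.pkl","rb")));im=cv2.imread("pics/w6.png")
yaw=np.radians(10.7);ex=np.array([np.cos(yaw),np.sin(yaw),0]);ey=np.array([-ex[1],ex[0],0])
F=502*ex+129.5*ey+[0,0,36];T=F+100*(ex*np.cos(.4363)+[0,0,np.sin(.4363)])
print("exp foot/top px",proj(W,F).round(),proj(W,T).round())
hs=cv2.cvtColor(im,cv2.COLOR_BGR2HSV);m=((hs[:,:,1]<35)&(hs[:,:,2]>120)).astype(np.uint8)
k,l,st,ce=cv2.connectedComponentsWithStats(m)
for i in range(1,k):
    if st[i,4]>300:print(st[i],ce[i].round(1))
E
```

```text
t: 15.92
ee_pos: [508.9, 228.3, 170.9]
orientation: [3.126, 0.298, 0.0]
ft_force: [-0.8, -0.8, -0.3]
15.9167 [508.9 228.3 170.9] [[0.982, 0.189, 0.0], [0.189, -0.982, -0.001], [0.0, 0.001, -1.0]] [ 0.4   0.39  1.82 -0.    0.93  1.78]
pre [ 475.6 -287.9   75.7]
t 15.97 [508.4 228.  169.9]
n 13 lin [-129.6  500.5    1.2] /row [-9.97 38.5   0.09] rot [0. 0. 0.] /row [0. 0. 0.] | jump 0.08 err 0.0 q [-0.56  0.39  1.82 -0.    0.93  0.82]
n 5 lin [0. 0. 0.] /row [0. 0. 0.] rot [ 0.001  0.002 -0.508] /row [ 0.0003  0.0005 -0.1016] | jump 0.1 err 0.0 q [-0.57  0.39  1.82  0.    0.93  0.31]
n 10 lin [0. 0. 0.] /row [0. 0. 0.] rot [-0.     1.134  0.   ] /row [-0.      0.1134  0.    ] | jump 0.17 err 0.0 q [-1.09  0.67  1.92  1.16  1.31 -1.01]
n 3 lin [-85.3   0.   39.8] /row [-28.45   0.    13.26] rot [0. 0. 0.] /row [0. 0. 0.] | jump 0.06 err 0.0 q [-1.09  0.85  1.9   1.21  1.25 -1.17]
exp foot/top px [282. 243.] [283. 139.]
[    0     0   370   315 70703] [133.7 157.9]
[253   0  63  17 851] [284.    7.2]
[ 366    0   67   33 1537] [401.  13.]
[474   0  66  19 800] [514.2   7.2]
[  383    29   177   274 14116] [511.7 196.2]
[ 251  125   64   81 4133] [282.9 164.1]
[ 160  352  246   52 9490] [282.5 374.2]
```

```bash

python3 -m pendant '{"grip":[1,1,1,1,1,1,1,1,1,1,1,1],"linear":[[-10,38.5,0],[-10,38.5,0],[-10,38.5,0],[-10,38.5,0],[-10,38.5,0],[-10,38.5,0],[-10,38.5,0],[-10,38.5,0],[-10,38.5,0],[-10,38.5,0],[-10,38.5,0],[-10,38.5,0]],"angular":[[0,0,0],[0,0,0],[0,0,0],[0,0,0],[0,0,0],[0,0,0],[0,0,0],[0,0,0],[0,0,0],[0,0,0],[0,0,0],[0,0,0]]}'>/dev/null
python3 -m pendant '{"grip":[1,1,1,1,1,1],"linear":[[-10,38.5,0],[0,0,0],[0,0,0],[0,0,0],[0,0,0],[0,0,0]],"angular":[[0,0,0],[0,0,-0.1016],[0,0,-0.1016],[0,0,-0.1016],[0,0,-0.1016],[0,0,-0.1016]]}'>/dev/null
python3 -m pendant '{"grip":[1,1,1,1,1,1,1,1,1,1,1,1],"linear":[[0,0,0],[0,0,0],[0,0,0],[0,0,0],[0,0,0],[0,0,0],[0,0,0],[0,0,0],[0,0,0],[0,0,0],[0,0,0],[0,0,0]],"angular":[[0,0.0945,0],[0,0.0945,0],[0,0.0945,0],[0,0.0945,0],[0,0.0945,0],[0,0.0945,0],[0,0.0945,0],[0,0.0945,0],[0,0.0945,0],[0,0.0945,0],[0,0.0945,0],[0,0.0945,0]]}' | head -3
python3 pick.py 522.8 -248.3
```

```text
t: 18.47
ee_pos: [475.5, -287.3, 170.3]
orientation: [-2.233, -0.809, -1.427]
pre [ 475.6 -287.9   75.7]
t 18.47 [ 475.5 -287.3  170.3]
n 1 lin [0. 0. 0.] /row [0. 0. 0.] rot [ 0.001 -0.004 -0.002] /row [ 0.0011 -0.0037 -0.0024] | jump 0.0 err 0.0 q [-1.08  0.67  1.93  1.16  1.31 -1.01]
n 3 lin [-85.8   0.6  39.7] /row [-28.61   0.2   13.22] rot [0. 0. 0.] /row [0. 0. 0.] | jump 0.06 err 0.0 q [-1.09  0.85  1.9   1.21  1.25 -1.17]
n 2 lin [-0. -0. 78.] /row [-0. -0. 39.] rot [0. 0. 0.] /row [0. 0. 0.] | jump 0.07 err 0.0 q [-0.95  0.91  1.9   1.35  1.18 -1.22]
```

```bash

python3 -m pendant '{"grip":[1,1,1,1,1],"linear":[[-28.6,0.5,13.2],[-28.6,0,13.2],[-28.6,0,13.2],[0,0,0],[0,0,0]],"angular":[[0,0,0],[0,0,0],[0,0,0],[0,0,0],[0,0,0]]}'>/dev/null
python3 snap.py w7; python3 chk.py w7 522.8 -248.3 | grep -v cap; python3 pick.py 522.8 -248.3 | tail -2
```

```text
18.8833 [ 475.3 -286.6   75.2] [[0.327, 0.642, 0.693], [0.267, -0.766, 0.584], [0.907, -0.006, -0.422]] [-1.08  0.85  1.9   1.21  1.25 -1.16]
exp top [284.3 149.1] foot [284.8 267.7] mid [284.6 227.8]
contents [  55   26  146  103 5966] [134.   69.3]
contents [   0   55   37   52 1105] [12.6 79.4]
contents [  0 109  64  34 673] [ 29.4 125.1]
contents [ 199  121   53   67 2581] [225.9 154.6]
contents [ 249  204   74   56 3139] [285.6 235.8]
n 1 lin [-1.3  0.2 -0. ] /row [-1.25  0.16 -0.01] rot [0. 0. 0.] /row [0. 0. 0.] | jump 0.0 err 0.0 q [-1.09  0.85  1.9   1.21  1.25 -1.17]
n 2 lin [-0. -0. 78.] /row [-0. -0. 39.] rot [0. 0. 0.] /row [0. 0. 0.] | jump 0.07 err 0.0 q [-0.95  0.91  1.9   1.35  1.18 -1.22]
```

Jar_b is centred (285.6 against the predicted 284.6). Advancing and gripping.

```bash

python3 -m pendant '{"grip":[1,1,1,1,-1,-1,-1,-1,-1,-1,-1,-1],"linear":[[0,0.5,26],[0,0,26],[0,0,26],[0,0,0],[0,0,0],[0,0,0],[0,0,0],[0,0,0],[0,0,0],[0,0,0],[0,0,0],[0,0,0]],"angular":[[0,0,0],[0,0,0],[0,0,0],[0,0,0],[0,0,0],[0,0,0],[0,0,0],[0,0,0],[0,0,0],[0,0,0],[0,0,0],[0,0,0]]}'
sed -i 's/0,0,31\]/0,0,36]/' place.py; python3 place.py 2 522.2 -248.9 | head -3
python3 -m pendant '{"grip":[-1,-1,-1,-1,-1],"linear":[[9,0,-4.2],[27,0,-12.6],[36.4,0,-16.8],[36.4,0,-16.8],[0,0,0]],"angular":[[0,0,0],[0,0,0],[0,0,0],[0,0,0],[0,0,0]]}' | head -3
python3 -m pendant '{"grip":[-1,-1,-1,-1,-1,-1,-1,-1,-1,-1,-1,-1],"linear":[[0,0,0],[0,0,0],[0,0,0],[0,0,0],[0,0,0],[0,0,0],[0,0,0],[0,0,0],[0,0,0],[0,0,0],[0,0,0],[0,0,0]],"angular":[[0,-0.05,0],[0,-0.1,0],[0,-0.11,0],[0,-0.11,0],[0,-0.11,0],[0,-0.11,0],[0,-0.11,0],[0,-0.11,0],[0,-0.11,0],[0,-0.11,0],[0,-0.104,0],[0,0,0]]}'
python3 go.py
```

```text
t: 19.93
ee_pos: [530.7, -243.7, 44.7]
orientation: [-2.236, -0.814, -1.425]
ft_force: [-2.4, -0.9, 2.1]
width: 47.4
grasp_force: 30.0
ft [-44.6  -0.1  10. ] d -9.8 T [528.6 152.3  46. ]
[[ 0.982  0.187 -0.   ]
 [ 0.187 -0.982 -0.   ]
t: 20.35
ee_pos: [532.5, -244.4, 170.8]
orientation: [-2.237, -0.822, -1.431]
t: 21.35
ee_pos: [533.0, -241.3, 164.6]
orientation: [2.946, 1.078, -0.005]
ft_force: [1.0, 1.6, -2.0]
width: 47.3
grasp_force: 30.0
t 21.35 [ 533.  -241.3  164.6]
n 10 lin [ 250.7 -303.5   -2. ] /row [ 25.07 -30.35  -0.2 ] rot [0. 0. 0.] /row [0. 0. 0.] | jump 0.07 err 0.0 q [ 0.26  0.39  1.84 -0.01  0.91  1.13]
n 5 lin [0. 0. 0.] /row [0. 0. 0.] rot [0.004 0.003 0.513] /row [0.0008 0.0006 0.1027] | jump 0.1 err 0.0 q [0.26 0.39 1.84 0.   0.91 1.64]
n 3 lin [ 0.   0.  93.7] /row [1.000e-02 0.000e+00 3.122e+01] rot [0. 0. 0.] /row [0. 0. 0.] | jump 0.06 err 0.0 q [0.26 0.54 1.88 0.   0.72 1.64]
n 1 lin [ 0.  0. 25.] /row [1.0e-02 0.0e+00 2.5e+01] rot [0. 0. 0.] /row [0. 0. 0.] | jump 0.05 err 0.0 q [0.26 0.58 1.89 0.   0.67 1.64]
```

```bash

python3 -m pendant '{"grip":[-1,-1,-1,-1,-1,-1,-1,-1,-1,-1],"linear":[[25,-30.4,0],[25,-30.4,0],[25,-30.4,0],[25,-30.4,0],[25,-30.4,0],[25,-30.4,0],[25,-30.4,0],[25,-30.4,0],[25,-30.4,0],[25,-30.4,0]],"angular":[[0,0,0],[0,0,0],[0,0,0],[0,0,0],[0,0,0],[0,0,0],[0,0,0],[0,0,0],[0,0,0],[0,0,0]]}'>/dev/null
python3 -m pendant '{"grip":[-1,-1,-1,-1,-1,-1,-1],"linear":[[0,0,0],[0,0,0],[0,0,0],[0,0,0],[0,0,0],[0,0,0],[0,0,0]],"angular":[[0,0,0.1025],[0,0,0.1025],[0,0,0.1025],[0,0,0.1025],[0,0,0.1025],[0,0,0],[0,0,0]]}'
python3 go.py
```

```text
t: 22.77
ee_pos: [526.5, 150.1, 163.2]
orientation: [3.128, 0.295, -0.001]
ft_force: [-0.2, -0.3, -2.6]
width: 47.3
grasp_force: 30.0
t 22.77 [526.5 150.1 163.2]
n 1 lin [ 2.5 -1.7 -0. ] /row [ 2.46 -1.72 -0.  ] rot [0. 0. 0.] /row [0. 0. 0.] | jump 0.01 err 0.0 q [0.26 0.39 1.84 0.   0.91 1.64]
n 1 lin [0. 0. 0.] /row [0. 0. 0.] rot [ 0.  0. -0.] /row [ 0.      0.0004 -0.0003] | jump 0.0 err 0.0 q [0.26 0.39 1.84 0.   0.91 1.64]
n 3 lin [ 0.   0.  92.3] /row [1.000e-02 0.000e+00 3.075e+01] rot [0. 0. 0.] /row [0. 0. 0.] | jump 0.06 err 0.0 q [0.26 0.54 1.88 0.   0.72 1.64]
n 1 lin [ 0.  0. 25.] /row [1.0e-02 0.0e+00 2.5e+01] rot [0. 0. 0.] /row [0. 0. 0.] | jump 0.05 err 0.0 q [0.26 0.58 1.89 0.   0.67 1.64]
```

```bash

python3 -m pendant '{"grip":[-1,-1,-1,-1,-1,-1,-1],"linear":[[2.5,-1.7,25],[0,0,33],[0,0,33],[0,0,12],[0,0,4],[0,0,0],[0,0,0]],"angular":[[0,0,0],[0,0,0],[0,0,0],[0,0,0],[0,0,0],[0,0,0],[0,0,0]]}'
python3 -m pendant '{"grip":[-1,-1,-1,-1],"linear":[[0,0,2],[0,0,2],[0,0,1.5],[0,0,0]],"angular":[[0,0,0],[0,0,0],[0,0,0],[0,0,0]]}'
```

```text
t: 23.35
ee_pos: [530.3, 152.7, 57.8]
orientation: [3.127, 0.292, 0.003]
ft_force: [0.3, -0.1, -1.8]
width: 47.7
grasp_force: 30.0
t: 23.68
ee_pos: [529.6, 152.6, 51.7]
orientation: [3.127, 0.291, 0.002]
ft_force: [-0.8, -0.0, -2.2]
width: 47.4
grasp_force: 30.0
```

```bash

python3 -m pendant '{"grip":[-1,-1,-1,-1],"linear":[[0,0,1.5],[0,0,1.5],[0,0,0],[0,0,0]],"angular":[[0,0,0],[0,0,0],[0,0,0],[0,0,0]]}'
python3 -m pendant '{"grip":[-1,-1,-1],"linear":[[0,0,1.5],[0,0,0],[0,0,0]],"angular":[[0,0,0],[0,0,0],[0,0,0]]}'
```

```text
t: 24.02
ee_pos: [529.3, 152.5, 48.1]
orientation: [3.127, 0.291, 0.0]
ft_force: [-0.3, -0.5, -2.4]
width: 47.3
grasp_force: 30.0
t: 24.27
ee_pos: [529.5, 152.6, 47.1]
orientation: [3.127, 0.291, 0.001]
ft_force: [-1.2, 0.4, 3.8]
width: 47.6
grasp_force: 30.0
```

```bash

python3 -m pendant '{"grip":[-1,-1,-1,-1],"linear":[[-1.4,0,0.7],[-1.4,0,0.7],[0,0,0],[0,0,0]],"angular":[[0,0,0],[0,0,0],[0,0,0],[0,0,0]]}'
python3 -m pendant '{"grip":[-1,-1,-1,-1],"linear":[[-1.4,0,0.6],[-1.4,0,0.6],[0,0,0],[0,0,0]],"angular":[[0,0,0],[0,0,0],[0,0,0],[0,0,0]]}'
```

```text
t: 24.6
ee_pos: [527.5, 152.5, 46.0]
orientation: [3.127, 0.291, 0.004]
ft_force: [0.2, 1.9, 5.1]
width: 47.5
grasp_force: 30.0
t: 24.93
ee_pos: [527.1, 152.5, 45.7]
orientation: [3.128, 0.291, 0.011]
ft_force: [4.2, 3.3, 8.2]
width: 47.3
grasp_force: 30.0
```

```bash

python3 -m pendant '{"grip":[-1,-1],"linear":[[2.2,0,-1],[0,0,0]],"angular":[[0,0,0],[0,0,0]]}'
python3 -m pendant '{"grip":[0.2,0.3,0.35,0.35,0.35],"linear":[[0,0,0],[0,0,0],[0,0,0],[0,0,0],[0,0,0]],"angular":[[0,0,0],[0,0,0],[0,0,0],[0,0,0],[0,0,0]]}'
python3 -m pendant '{"grip":[0.35,0.35,0.35,0.35,0.35,1,1],"linear":[[0,0,-15],[0,0,-30],[0,0,-40],[0,0,-35],[0,0,-5],[0,0,0],[0,0,0]],"angular":[[0,0,0],[0,0,0],[0,0,0],[0,0,0],[0,0,0],[0,0,0],[0,0,0]]}' | head -4
python3 pick.py 577 -136.5
```

```text
t: 25.1
ee_pos: [527.1, 152.4, 45.8]
orientation: [3.127, 0.291, 0.004]
ft_force: [-0.8, 2.8, 8.0]
width: 47.3
grasp_force: 30.0
t: 25.52
ee_pos: [525.7, 151.7, 44.8]
orientation: [3.127, 0.291, -0.001]
ft_force: [0.1, 1.5, 0.2]
width: 59.3
grasp_force: 0.0
t: 26.1
ee_pos: [525.6, 151.9, 169.8]
orientation: [3.127, 0.291, 0.0]
ft_force: [-0.8, -0.3, -0.5]
pre [ 529.8 -176.1   75.7]
t 26.1 [525.6 151.9 169.8]
n 9 lin [-56.3 323.2   0.5] /row [-6.26 35.91  0.05] rot [0. 0. 0.] /row [0. 0. 0.] | jump 0.07 err 0.0 q [-0.34  0.39  1.82 -0.    0.93  1.04]
n 5 lin [0. 0. 0.] /row [0. 0. 0.] rot [ 0.001  0.    -0.513] /row [ 3.000e-04  1.000e-04 -1.025e-01] | jump 0.1 err 0.0 q [-0.34  0.39  1.82  0.    0.93  0.53]
n 10 lin [0. 0. 0.] /row [0. 0. 0.] rot [-0.     1.134  0.   ] /row [-0.      0.1134  0.    ] | jump 0.2 err 0.0 q [-0.87  0.62  2.06  1.37  1.18 -1.07]
n 3 lin [-85.2   0.   39.7] /row [-28.4    0.    13.24] rot [0. 0. 0.] /row [0. 0. 0.] | jump 0.07 err 0.0 q [-0.87  0.83  2.03  1.44  1.15 -1.26]
```

```bash

python3 -m pendant '{"grip":[1,1,1,1,1,1,1,1,1,1],"linear":[[-6.3,36,0],[-6.3,36,0],[-6.3,36,0],[-6.3,36,0],[-6.3,36,0],[-6.3,36,0],[-6.3,36,0],[-6.3,36,0],[-6.3,36,0],[0,0,0]],"angular":[[0,0,0],[0,0,0],[0,0,0],[0,0,0],[0,0,0],[0,0,0],[0,0,0],[0,0,0],[0,0,0],[0,0,0]]}'>/dev/null
python3 -m pendant '{"grip":[1,1,1,1,1,1,1,1],"linear":[[0,0,0],[0,0,0],[0,0,0],[0,0,0],[0,0,0],[0,0,0],[0,0,0],[0,0,0]],"angular":[[0,0,-0.1025],[0,0,-0.1025],[0,0,-0.1025],[0,0,-0.1025],[0,0,-0.1025],[0,0.0756,0],[0,0.0756,0],[0,0.0756,0]]}'>/dev/null
python3 -m pendant '{"grip":[1,1,1,1,1,1,1,1,1,1,1,1],"linear":[[0,0,0],[0,0,0],[0,0,0],[0,0,0],[0,0,0],[0,0,0],[0,0,0],[0,0,0],[0,0,0],[0,0,0],[0,0,0],[0,0,0]],"angular":[[0,0.0756,0],[0,0.0756,0],[0,0.0756,0],[0,0.0756,0],[0,0.0756,0],[0,0.0756,0],[0,0.0756,0],[0,0.0756,0],[0,0.0756,0],[0,0.0756,0],[0,0.0756,0],[0,0.0756,0]]}' | head -3
python3 pick.py 577 -136.5
```

```text
t: 28.6
ee_pos: [529.2, -175.8, 169.1]
orientation: [-2.233, -0.81, -1.424]
pre [ 529.8 -176.1   75.7]
t 28.6 [ 529.2 -175.8  169.1]
n 1 lin [0. 0. 0.] /row [0. 0. 0.] rot [-0.    -0.002 -0.003] /row [-0.0001 -0.0019 -0.0027] | jump 0.0 err 0.0 q [-0.87  0.63  2.06  1.37  1.18 -1.07]
n 3 lin [-84.5   0.6  39.7] /row [-28.16   0.2   13.23] rot [0. 0. 0.] /row [0. 0. 0.] | jump 0.07 err 0.0 q [-0.87  0.83  2.03  1.44  1.15 -1.26]
n 2 lin [-0. -0. 78.] /row [-0. -0. 39.] rot [0. 0. 0.] /row [0. 0. 0.] | jump 0.08 err 0.0 q [-0.73  0.9   2.    1.6   1.11 -1.3 ]
```

```bash

python3 -m pendant '{"grip":[1,1,1,1,1],"linear":[[-28.2,0.5,13.2],[-28.2,0,13.2],[-28.2,0,13.2],[0,0,0],[0,0,0]],"angular":[[0,0,0],[0,0,0],[0,0,0],[0,0,0],[0,0,0]]}'>/dev/null
python3 snap.py w8; python3 chk.py w8 577 -136.5 | grep -v cap; python3 pick.py 577 -136.5 | tail -2
```

```text
29.0167 [ 529.2 -175.3   75. ] [[0.328, 0.643, 0.692], [0.268, -0.766, 0.584], [0.906, -0.006, -0.424]] [-0.87  0.83  2.03  1.44  1.15 -1.25]
exp top [283.9 148.1] foot [284.5 266.7] mid [284.3 226.8]
contents [    0    45   227   140 12743] [112.5 109.5]
contents [  0 157  48  41 490] [ 18.6 178.1]
contents [ 247  209   73   51 2751] [283.  238.7]
n 1 lin [-0.9 -0.   0.3] /row [-0.94 -0.05  0.32] rot [0. 0. 0.] /row [0. 0. 0.] | jump 0.0 err 0.0 q [-0.87  0.83  2.03  1.44  1.15 -1.26]
n 2 lin [-0. -0. 78.] /row [-0. -0. 39.] rot [0. 0. 0.] /row [0. 0. 0.] | jump 0.08 err 0.0 q [-0.73  0.9   2.    1.6   1.11 -1.3 ]
```

Jar_c is centred too (283.0 against 284.3).

```bash

python3 -m pendant '{"grip":[1,1,1,1,-1,-1,-1,-1,-1,-1,-1,-1],"linear":[[0,0,26],[0,0,26],[0,0,26],[0,0,0],[0,0,0],[0,0,0],[0,0,0],[0,0,0],[0,0,0],[0,0,0],[0,0,0],[0,0,0]],"angular":[[0,0,0],[0,0,0],[0,0,0],[0,0,0],[0,0,0],[0,0,0],[0,0,0],[0,0,0],[0,0,0],[0,0,0],[0,0,0],[0,0,0]]}'
python3 place.py 3 576.4 -137 | head -3
python3 -m pendant '{"grip":[-1,-1,-1,-1,-1],"linear":[[9,0,-4.2],[27,0,-12.6],[36.4,0,-16.8],[36.4,0,-16.8],[0,0,0]],"angular":[[0,0,0],[0,0,0],[0,0,0],[0,0,0],[0,0,0]]}' | head -3
python3 -m pendant '{"grip":[-1,-1,-1,-1,-1,-1,-1,-1,-1,-1,-1,-1],"linear":[[0,0,0],[0,0,0],[0,0,0],[0,0,0],[0,0,0],[0,0,0],[0,0,0],[0,0,0],[0,0,0],[0,0,0],[0,0,0],[0,0,0]],"angular":[[0,-0.05,0],[0,-0.08,0],[0,-0.09,0],[0,-0.09,0],[0,-0.09,0],[0,-0.09,0],[0,-0.09,0],[0,-0.09,0],[0,-0.09,0],[0,-0.09,0],[0,-0.09,0],[0,-0.09,0]]}' >/dev/null
python3 -m pendant '{"grip":[-1,-1,-1],"linear":[[0,0,0],[0,0,0],[0,0,0]],"angular":[[0,-0.08,0],[0,-0.024,0],[0,0,0]]}'
python3 go.py
```

```text
t: 30.07
ee_pos: [584.5, -132.1, 44.5]
orientation: [-2.236, -0.814, -1.425]
ft_force: [-1.4, -0.6, 3.2]
width: 47.5
grasp_force: 30.0
ft [-44.3  -0.1  10.4] d -9.3 T [542.7  75.6  46.3]
[[ 0.982  0.187 -0.   ]
 [ 0.187 -0.982 -0.   ]
t: 30.48
ee_pos: [586.5, -132.6, 170.9]
orientation: [-2.235, -0.821, -1.433]
t: 31.73
ee_pos: [585.3, -130.2, 163.5]
orientation: [2.95, 1.078, -0.0]
ft_force: [-0.6, -0.3, -2.0]
width: 47.5
grasp_force: 30.0
t 31.73 [ 585.3 -130.2  163.5]
n 6 lin [ 1.001e+02 -1.847e+02 -1.000e-01] /row [ 1.668e+01 -3.079e+01 -2.000e-02] rot [0. 0. 0.] /row [0. 0. 0.] | jump 0.06 err 0.0 q [ 0.12  0.39  1.85 -0.    0.91  0.99]
n 5 lin [0. 0. 0.] /row [0. 0. 0.] rot [ 0.001 -0.     0.512] /row [ 1.000e-04 -0.000e+00  1.024e-01] | jump 0.1 err 0.0 q [ 0.12  0.39  1.85 -0.    0.91  1.5 ]
n 3 lin [ 0.   0.  92.2] /row [1.000e-02 0.000e+00 3.072e+01] rot [0. 0. 0.] /row [0. 0. 0.] | jump 0.06 err 0.0 q [ 0.12  0.53  1.89 -0.    0.72  1.5 ]
n 1 lin [ 0.  0. 25.] /row [1.0e-02 0.0e+00 2.5e+01] rot [0. 0. 0.] /row [0. 0. 0.] | jump 0.05 err 0.0 q [ 0.12  0.58  1.89 -0.    0.67  1.5 ]
```

```bash

python3 -m pendant '{"grip":[-1,-1,-1,-1,-1,-1,-1],"linear":[[16.7,-30.8,0],[16.7,-30.8,0],[16.7,-30.8,0],[16.7,-30.8,0],[16.7,-30.8,0],[16.7,-30.8,0],[0,0,0]],"angular":[[0,0,0],[0,0,0],[0,0,0],[0,0,0],[0,0,0],[0,0,0],[0,0,0]]}'>/dev/null
python3 -m pendant '{"grip":[-1,-1,-1,-1,-1,-1,-1],"linear":[[0,0,0],[0,0,0],[0,0,0],[0,0,0],[0,0,0],[0,0,0],[0,0,0]],"angular":[[0,0,0.1025],[0,0,0.1025],[0,0,0.1025],[0,0,0.1025],[0,0,0.1025],[0,0,0],[0,0,0]]}'
python3 go.py
```

```text
t: 32.9
ee_pos: [542.3, 73.6, 163.4]
orientation: [3.127, 0.294, -0.0]
ft_force: [0.2, 0.6, -2.3]
width: 47.4
grasp_force: 30.0
t 32.9 [542.3  73.6 163.4]
n 1 lin [ 0.8 -1.9 -0. ] /row [ 0.8  -1.87 -0.  ] rot [0. 0. 0.] /row [0. 0. 0.] | jump 0.0 err 0.0 q [ 0.12  0.39  1.85 -0.    0.91  1.5 ]
n 1 lin [0. 0. 0.] /row [0. 0. 0.] rot [ 0.    -0.    -0.001] /row [ 0.0004 -0.0001 -0.0008] | jump 0.0 err 0.0 q [ 0.12  0.39  1.85 -0.    0.91  1.5 ]
n 3 lin [ 0.  0. 92.] /row [1.000e-02 0.000e+00 3.068e+01] rot [0. 0. 0.] /row [0. 0. 0.] | jump 0.06 err 0.0 q [ 0.12  0.53  1.89 -0.    0.72  1.5 ]
n 1 lin [ 0.  0. 25.] /row [1.0e-02 0.0e+00 2.5e+01] rot [0. 0. 0.] /row [0. 0. 0.] | jump 0.05 err 0.0 q [ 0.12  0.58  1.89 -0.    0.67  1.5 ]
```

```bash

python3 -m pendant '{"grip":[-1,-1,-1,-1,-1,-1,-1],"linear":[[0.8,-1.9,25],[0,0,33],[0,0,33],[0,0,12],[0,0,5],[0,0,0],[0,0,0]],"angular":[[0,0,0],[0,0,0],[0,0,0],[0,0,0],[0,0,0],[0,0,0],[0,0,0]]}'
python3 -m pendant '{"grip":[-1,-1,-1,-1],"linear":[[0,0,2],[0,0,1.5],[0,0,0],[0,0,0]],"angular":[[0,0,0],[0,0,0],[0,0,0],[0,0,0]]}'
python3 -m pendant '{"grip":[-1,-1,-1,-1],"linear":[[0,0,1.5],[0,0,1],[0,0,0],[0,0,0]],"angular":[[0,0,0],[0,0,0],[0,0,0],[0,0,0]]}'
```

```text
t: 33.48
ee_pos: [544.2, 76.3, 56.7]
orientation: [3.127, 0.292, 0.003]
ft_force: [0.6, -0.4, -1.7]
width: 47.7
grasp_force: 30.0
t: 33.82
ee_pos: [543.7, 76.4, 52.9]
orientation: [3.127, 0.291, 0.002]
ft_force: [-0.1, -0.6, -1.6]
width: 47.3
grasp_force: 30.0
t: 34.15
ee_pos: [543.2, 76.4, 49.7]
orientation: [3.127, 0.291, 0.0]
ft_force: [-0.4, -0.6, -2.4]
width: 47.3
grasp_force: 30.0
```

```bash

python3 -m pendant '{"grip":[-1,-1,-1,-1],"linear":[[0,0,1.5],[0,0,1],[0,0,0],[0,0,0]],"angular":[[0,0,0],[0,0,0],[0,0,0],[0,0,0]]}'
python3 -m pendant '{"grip":[-1,-1,-1],"linear":[[0,0,1],[0,0,0],[0,0,0]],"angular":[[0,0,0],[0,0,0],[0,0,0]]}'
```

```text
t: 34.48
ee_pos: [543.4, 76.3, 47.6]
orientation: [3.127, 0.291, 0.001]
ft_force: [-0.9, -0.4, 4.1]
width: 47.5
grasp_force: 30.0
t: 34.73
ee_pos: [543.4, 76.3, 47.5]
orientation: [3.127, 0.291, 0.001]
ft_force: [-5.1, -1.4, 16.1]
width: 47.2
grasp_force: 30.0
```

```bash

python3 -m pendant '{"grip":[-1,-1,-1,-1,-1],"linear":[[0,0,-0.8],[-1.4,0,0.7],[-1.4,0,0.6],[0,0,0],[0,0,0]],"angular":[[0,0,0],[0,0,0],[0,0,0],[0,0,0],[0,0,0]]}'
python3 -m pendant '{"grip":[-1,-1,-1,-1],"linear":[[-1.4,0,0.6],[-1.4,0,0.6],[0,0,0],[0,0,0]],"angular":[[0,0,0],[0,0,0],[0,0,0],[0,0,0]]}'
```

```text
t: 35.15
ee_pos: [542.8, 76.1, 47.2]
orientation: [3.127, 0.291, 0.008]
ft_force: [-0.1, 0.7, 12.1]
width: 47.3
grasp_force: 30.0
t: 35.48
ee_pos: [541.1, 75.8, 46.4]
orientation: [3.127, 0.291, 0.011]
ft_force: [2.2, 1.6, 13.2]
width: 47.6
grasp_force: 30.0
```

```bash

python3 -m pendant '{"grip":[-1,-1],"linear":[[1.5,0,-1.2],[0,0,0]],"angular":[[0,0,0],[0,0,0]]}'
python3 -m pendant '{"grip":[0.2,0.3,0.35,0.35,0.35],"linear":[[0,0,0],[0,0,0],[0,0,0],[0,0,0],[0,0,0]],"angular":[[0,0,0],[0,0,0],[0,0,0],[0,0,0],[0,0,0]]}'
python3 -m pendant '{"grip":[0.35,0.35,0.35,0.35,0.35,0.35,0.35],"linear":[[0,0,-15],[0,0,-30],[0,0,-40],[0,0,-40],[-40,0,-10],[-40,0,0],[0,0,0]],"angular":[[0,0,0],[0,0,0],[0,0,0],[0,0,0],[0,0,0],[0,0,0],[0,0,0]]}' | head -4
python3 -m pendant '{"grip":[1,1,1,1,1,1,1,1],"linear":[[0,35,-10],[0,35,-10],[0,35,-10],[0,35,-10],[0,35,0],[0,35,0],[0,35,0],[0,0,0]],"angular":[[0,0,0],[0,0,0],[0,0,0],[0,0,0],[0,0,0],[0,0,0],[0,0,0],[0,0,0]]}' | head -3
python3 - <<'E'
from h import *
ims=[ctrl.get_image(n)[:,:,::-1] for n in("scene","side")]
a=cv2.resize(ims[0][205:355,180:430],(400,240),interpolation=cv2.INTER_CUBIC);a=cv2.resize(ims[0][195:355,230:430],(400,320),interpolation=cv2.INTER_CUBIC)
b=cv2.resize(ims[1][225:385,215:415],(400,320),interpolation=cv2.INTER_CUBIC)
cv2.imwrite("pics/end.png",np.hstack([a,b]))
yaw=np.radians(10.7);ex=np.array([np.cos(yaw),np.sin(yaw),0]);ey=np.array([-ex[1],ex[0],0])
for n,ox,oy,s in(("scene",230,195,0),("side",215,225,400)):
  for l in(129.5,51.5,-26.5):
    F=501.5*ex+l*ey+[0,0,36];T=F+100*(ex*np.cos(.4363)+[0,0,np.sin(.4363)])
    c=cam(n);print(n,[((proj(c,X)-[ox,oy])*2+[s,0]).round() for X in(F,T,F+120*ex,T+120*ex)])
E
```

```text
t: 35.65
ee_pos: [541.1, 75.8, 46.5]
orientation: [3.127, 0.291, 0.006]
ft_force: [1.7, 0.6, 7.7]
width: 47.6
grasp_force: 30.0
t: 36.07
ee_pos: [538.7, 75.5, 45.4]
orientation: [3.127, 0.291, -0.001]
ft_force: [0.3, 1.0, 0.3]
width: 59.3
grasp_force: 0.0
t: 36.65
ee_pos: [452.3, 59.9, 179.9]
orientation: [3.126, 0.291, -0.011]
ft_force: [-0.1, -0.6, -1.1]
t: 37.32
ee_pos: [506.8, -184.7, 221.1]
orientation: [3.125, 0.285, 0.002]
scene [array([337., 146.]), array([293., 164.]), array([271., 209.]), array([218., 234.])]
scene [array([277., 112.]), array([231., 127.]), array([210., 171.]), array([154., 191.])]
scene [array([222.,  81.]), array([173.,  93.]), array([154., 135.]), array([ 95., 151.])]
side [array([683., 205.]), array([581., 180.]), array([547., 214.]), array([438., 189.])]
side [array([666., 140.]), array([571., 114.]), array([540., 148.]), array([440., 121.])]
side [array([651.,  83.]), array([563.,  57.]), array([534.,  90.]), array([441.,  64.])]
```

View pics/end.png

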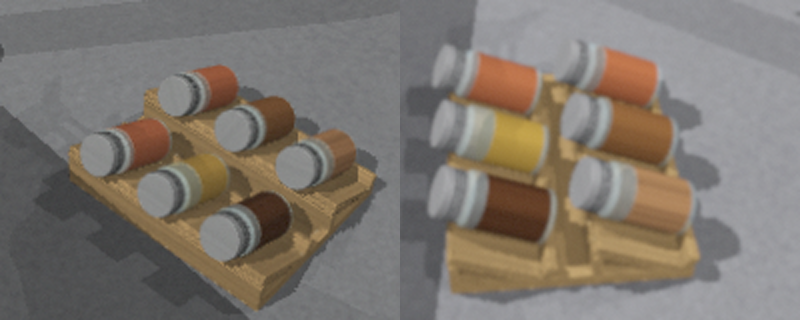

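The final view shows all three jars lying in the front cradles, caps up-slope and feet at the lip. Their scene cap centres of about (295,165), (235,130) and (180,92) match the predicted home points within a few pixels, and the rear row has not moved.

```bash
python3 -c "
from workcell import ctrl
print(ctrl.close_job())"
```

```text
the job is handed in; nothing more can be done
None
```

The job is handed in at about 37 s of the 72 s allowed: all three jars lie in the front-row cradles with their feet at the lip, and in the last pictures the rear row looks unmoved; the tin was not checked at the end, though the arm never worked close to it, and no verdict came back.

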